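Load the wiring jig and wedge the transformer tight

ROBOT

A 6-joint arm with a two-finger parallel gripper is mounted at the origin on a cart in front of the work surface, level with it; the furniture and walls round the work are solid. World frame = base frame: x ahead of the robot, y to its left, z up, the work surface at z = 0. Lengths are in mm, angles in rad, forces in N, time in s.
With the tool pointing down it reaches from about 400 to 925 mm from the base axis. Payload 12.5 kg.
Tool frame: the origin (TCP) lies midway between the tips of the shut fingers; the grasp point (between the pads) lies 19 mm behind it; z points along the fingers, y is the line along which they close (so a half turn about z gives the same grasp; the last joint's range is limited). The gripper opens to 95 mm and grips with 3 to 60 N. Pads are 20 mm wide; open, the fingers measure 119 mm over their backs; the gripper's body (75 mm by 180 mm) begins 59 mm behind the grasp point.
Start: joints at [-1.381, 0.491, 1.559, -0, 1.092, -0.106], TCP at [182.214, -597.867, 214.661] pointing down, gripper open.
Joint ranges: [-3.1, 3.1], [-0.84, 2.19], [0.05, 2.79], [-1.13, 4.28], [0.06, 2.93], [-2.69, 2.69]. Speed limits (rad/s): [2.22, 2.22, 2.79, 3.14, 3.14, 3.14].

INTERFACE

Orientations are given as [roll, pitch, yaw] about the fixed x, y, z axes, in that order (R = Rz(yaw) Ry(pitch) Rx(roll)).
In Python, from cell import * gives the robot as it stands. The module is installed in compiled form; this text tells all that it offers.
- The arm moves only by the tool arm_command, never from a script. Its arguments are lists of equal length, an entry for each row: "delta_pos": the shift along the world's x, y, z in units of 250 mm (1.0 is 250 mm), a list of three; "delta_rot": the turn, a rotation vector about the world's x, y, z in units of 90 degrees (1.0 is 90 degrees), a list of three; "claw": the closure, from 0 (fully open) to 1 (shut). In form: {"delta_pos": [[tx, ty, tz], ...], "delta_rot": [[wx, wy, wz], ...], "claw": [claw, ...]}. A call has exactly 5 rows; each row is the pose to reach, as a shift and turn from the pose commanded when the call began; what a row does not reach only later rows make up. A row lasts 1/12 s, in which the tool goes at most 41.7 mm and 7.16 degrees, less where a joint would pass 70% of its speed; a pose out of reach is approached as far as the arm can. A call with a number of a shift or a turn outside -1 to 1 is refused whole. A call with a gripper value outside its range is refused whole. The fingers move at their own pace and stop on an object; the grip force is fixed at half the most. Time passes only in rows, so rows that repeat a pose let the fingers close, or fill a call up. It gives the time, the measured TCP pose, the force, the opening and the grip force at its end, in the units of the state.
- state(): the state, without advancing time (a new reading comes with each control period).
- read_camera(name): name is "side" or "top" or "wrist"; returns the picture (480x640x3 uint8, red, green, blue); there is no depth.
- calibration(name): a dict with "camera_matrix" (3x3 intrinsics, pixels), "T" (4x4, takes a point from camera to world coordinates). Camera axes: x right, y down, z forward; pixel columns grow to the right and rows downward; lengths in mm; the calibration is good to about 2 mm. A picture is of the moment at which its call begins: read the wrist's pose just before it. calibration takes no time and is no camera call; for the wrist camera it gives the pose at the moment of the call.
- job_done(): hands the job in; it is judged then, once.
The state is a dict: "t": time; "joints": joint angles; "qvel": joint speeds; "tau": joint torques, N m; "eef_pos": TCP position; "tcp_rot": TCP orientation; "ft_force": force on the tool from outside, world axes, zero at the start; "moment": the same for the moment, N m; "opening": opening from 0.0 (shut) to 1.0 (fully open); "grip_force": force on a finger pad.
Only numpy, scipy, OpenCV 4.12 (cv2) and the standard library are available. Lean on these libraries where they do the work, as an engineer would, in place of code of your own. Each camera call takes 0.05 s, during which the arm holds its last target. There are 200 camera calls.

TASK

Load the power-supply parts into their holders for wiring: stand each of the two can capacitors upright, fully down, in the clip that fits its diameter, and set the transformer down flat in the wedge clamp, its core against or close to the fixed jaw and the end stop. Then lay the wooden wedge flat on the clamp's base, slide it thin end first into the gap between the core and the sloping cheek, and drive it in firmly until the core is pressed home against the fixed jaw and stays locked when you let go. Leave the loose heatsink and block battery lying where they are.

Things in the scene. Friction and masses are not known exactly. Their poses are not given: they have to be found in the camera images.
- capacitor_large: The larger can capacitor, a dark navy can standing upright, 35 mm diameter, 60 mm high with its terminals (the can itself 55 mm). Origin: centre of its underside, z up. 70 g.
- capacitor_small: The smaller can capacitor, a light grey can with a white top, standing upright, 29 mm diameter, 53 mm high with its terminals (the can itself 48 mm). Origin: centre of its underside, z up. 70 g.
- transformer: Small laminated transformer, 0.4 kg. Core 26 mm along x, 58 mm along y, 48 mm high; origin: centre of the core's underside. The firm tape-wound coil stands out 10 mm beyond the core on both x sides (46 mm overall), 30 mm wide, 7 to 41 mm above the underside: grip it there, across x. Thin leads on the -x side do not matter. It may stand in the clamp either way round.
- wedge: Beech wedge lying flat, 110 mm long, 28 mm high, 50 g. Origin: centre of the underside of its grip end, a block x -17 to +17 mm, y -11 to +11 mm (grip across y). x points to the thin end. From x = +17 to +93 mm it tapers: the face y = -11 mm runs straight on, the other slopes from y = +11 to y = -7 mm at the 4 mm thick thin end.
- wedge_clamp: Fixed clamp, open to its -x. Origin: underside, below the core's centre when home (core x along clamp x, either way). Base top z = 6 mm, x -75 to +45, y -52 to +66 mm. Grey fixed jaw: face y = -29 mm, x -20 to +20, top z = 36; end stop bar: face x = +13 mm, top z = 12 (both bevelled on top). Sloping cheek: face from y = 43.9 at x = -16 to y = 31.6 at x = +36, top z = 36; mouth corner cut back.
- seat (a point): Point on the clamp, axes as the clamp's: where the wedge's origin rests, on the base, when it jams with the core home (clamp x = -63, y = +40, z = +6 mm), straight face along the core, thin end to +x. Laid down 50 mm short of here in -x and 10 mm aside in +y, it runs in along the cheek and pushes a core up to 5 mm off the jaw home. 12 to 20 N on its blunt end jam it; friction then holds it.
- clip_large: The clip for the larger capacitor, fixed on the plywood board: black sleeve, bore 41 mm, flared to about 53 mm at its mouth, on a 62 mm square aluminium foot. Origin: centre of the underside. The capacitor stands on the foot, 5 mm up; mouth at z = 23 mm.
- clip_small: The clip for the smaller capacitor, fixed on the plywood board: black sleeve, bore 34 mm (too narrow for the larger can), flared to about 46 mm at its mouth, on a 56 mm square aluminium foot. Origin: centre of the underside. The capacitor stands on the foot, 5 mm up; mouth at z = 23 mm.
- heatsink: Bystander: black finned heatsink, 44x60x29 mm, lying loose. Not to be disturbed. Origin on the underside.
- block_battery: Bystander: yellow and black block battery, 26x52x17 mm, lying loose. Not to be disturbed. Origin on the underside.
Mind the look-alikes: they are no part of the job. Leave any red look-alike of the capacitor_large alone.

How it is judged:
By the outcome, as a careful person would: the job done as asked, in the order asked, and still so for the second after the job is handed in, with the robot touching nothing.
It also fails if it takes over 99 s, if anything falls off the work surface, if the arm or the gripper's body presses on something with over 40 N, if the wrist force passes 120 N, or if a joint passes its speed limit or range.

## Working session

There is one attempt and no reset: what is moved stays moved. The work goes in short steps, Python scripts to look and compute and a tool call to move; the robot and the scene stay as the last step left them, time stands still between calls to the robot, and variables do not carry over. Pictures are saved under pics/ and viewed, at most 14 in all, crops included, and the job is handed in when it is done.

Besides the shell and the picture viewer there is one more tool, called after "Request:" in YAML: its name, and indented under it one key for each argument. arm_command: Moves the arm, as the interface text tells. Shifts and turns lie within -1 to 1; 1 stands for 250 mm of shift or 90 degrees of turn. Its arguments: {"type":"object","properties":{"delta_pos":{"type":"array"},"delta_rot":{"type":"array"},"claw":{"type":"array"}},"required":["delta_pos","delta_rot","claw"]}

```bash
mkdir -p pics
python3 - <<'E'
from cell import *
import cv2,numpy as np
for n in("top","side"):
    im=read_camera(n); cv2.imwrite(f"pics/{n}0.png",im[:,:,::-1])
    c=calibration(n); print(n,np.round(c["camera_matrix"],1).tolist(),np.round(c["T"],3).tolist())
s=state(); print(s)
E
```

```text
top [[530.2, 0.0, 320.6], [0.0, 530.2, 235.3], [0.0, 0.0, 1.0]] [[0.018, -0.998, 0.066, 402.007], [-1.0, -0.018, 0.0, -32.282], [0.001, -0.066, -0.998, 1370.26], [0.0, 0.0, 0.0, 1.0]]
side [[443.1, 0.0, 317.1], [0.0, 443.1, 244.3], [0.0, 0.0, 1.0]] [[0.996, -0.021, 0.087, 396.232], [-0.087, -0.444, 0.892, -928.737], [0.02, -0.896, -0.444, 487.761], [0.0, 0.0, 0.0, 1.0]]
{'t': 0.1, 'joints': array([-1.38060483e+00,  4.91454629e-01,  1.55940922e+00,  1.35262322e-06,
        1.09170844e+00, -1.05614401e-01]), 'qvel': array([-0.00082617, -0.00210739,  0.00091626,  0.00085077, -0.00026492,
        0.00146288]), 'tau': array([ 4.88403064e-03, -6.13623476e+01, -2.58605325e+01,  6.94628572e-02,
        4.70500742e-02, -3.74121350e-05]), 'eef_pos': array([ 182.16434985, -597.62535685,  214.14079493]), 'tcp_rot': array([-3.14061860e+00, -1.04464626e-04,  2.95805222e-01]), 'ft_force': array([ 1.15737178,  0.71052961, -0.84591627]), 'moment': array([-0.04041157,  0.04561956, -0.01133951]), 'grip_force': 0.0, 'opening': 0.9991528329214218}
```

View pics/top0.png

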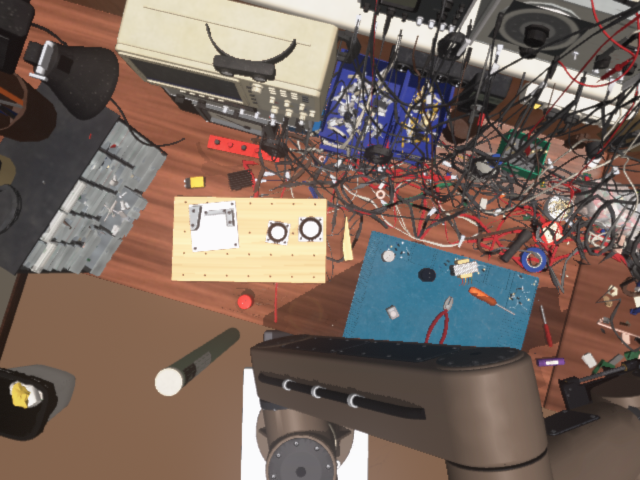

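View pics/side0.png

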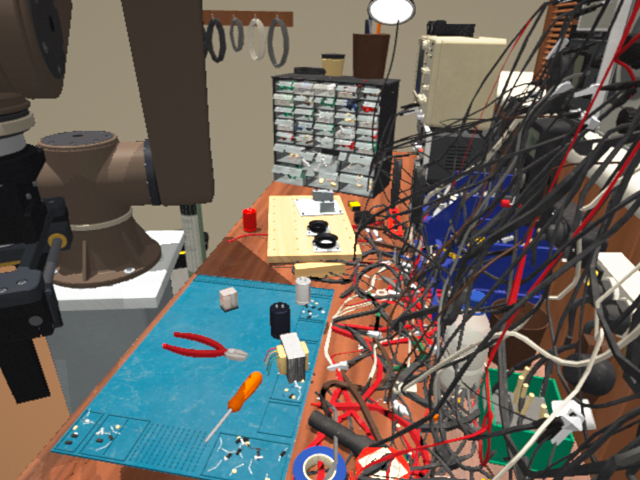

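The top view shows the small can at about (389,256), the large can at (428,274), the transformer at (467,268), the wedge at (348,240), the clamp at (213,228), the small clip at (278,232) and the large clip at (311,228). The side view shows the cans at (303,290) and (280,320), and the transformer at (292,357).

```bash
cat > h.py <<'E'
import numpy as np,cv2
from cell import *
def ray(c,p):
    K=np.array(c["camera_matrix"]);T=np.array(c["T"])
    return T[:3,3],T[:3,:3]@np.linalg.solve(K,[p[0],p[1],1.])
def plane(c,p,z):
    o,d=ray(c,p); return o+d*(z-o[2])/d[2]
def tri(c1,p1,c2,p2):
    o1,d1=ray(c1,p1);o2,d2=ray(c2,p2)
    a=np.linalg.lstsq(np.c_[d1,-d2],o2-o1,rcond=None)[0]
    P,Q=o1+a[0]*d1,o2+a[1]*d2
    return (P+Q)/2,np.linalg.norm(P-Q)
def proj(c,P):
    K=np.array(c["camera_matrix"]);T=np.array(c["T"])
    q=K@(T[:3,:3].T@(np.array(P,float)-T[:3,3]));return q[:2]/q[2]
E
python3 - <<'E'
from h import *
ct,cs=calibration("top"),calibration("side")
for n,p,z in [("small",(389,256),53),("large",(428,274),60),("trafo",(467,268),48),("wedge",(348,240),28),("clamp",(213,228),20),("clipS",(278,232),30),("clipL",(311,228),30),("red",(245,301),60),("bat",(194,182),17),("boardcorner",(326,281),12)]:
    print(n,plane(ct,p,z).round(0))
for n,a,b in [("small",(389,256),(303,279)),("large",(428,274),(280,304)),("clipL",(311,228),(326,240)),("clipS",(278,232),(318,226)),("wedge thick",(347,258),(302,265))]:
    P,e=tri(ct,a,cs,b);print(n,P.round(0),e.round(1))
w=calibration("wrist");print(w["camera_matrix"],np.round(w["T"],3))
s=state();print(s["eef_pos"],s["tcp_rot"])
a=cv2.imread("pics/top0.png")[190:320,170:490];cv2.imwrite("pics/c1.png",cv2.resize(a,(800,325),interpolation=2))
b=cv2.imread("pics/side0.png")[180:390,160:370];cv2.imwrite("pics/c2.png",cv2.resize(b,(600,600),interpolation=2))
E
```

```text
small [ 441. -202.   53.]
large [ 398. -298.   60.]
trafo [ 414. -397.   48.]
wedge [ 480. -101.   28.]
clamp [505. 244.  20.]
clipS [497.  77.  30.]
clipL [509.  -7.  30.]
red [324. 151.  60.]
bat [623. 297.  17.]
boardcorner [375. -47.  12.]
small [ 441. -202.   53.] 1.2
large [ 397. -298.   62.] 0.7
clipL [507.  -7.  40.] 0.9
clipS [496.  76.  39.] 0.6
wedge thick [ 440. -100.   27.] 11.5
[[431.24985859   0.         315.6309674 ]
 [  0.         431.24985859 237.67051478]
 [  0.           0.           1.        ]] [[ 2.91000e-01 -9.23000e-01 -2.52000e-01  2.53546e+02]
 [-9.57000e-01 -2.81000e-01 -7.60000e-02 -5.76185e+02]
 [-1.00000e-03  2.63000e-01 -9.65000e-01  3.84607e+02]
 [ 0.00000e+00  0.00000e+00  0.00000e+00  1.00000e+00]]
[ 182.16434985 -597.62535685  214.14079493] [-3.14061860e+00 -1.04464626e-04  2.95805222e-01]
```

View pics/c2.png

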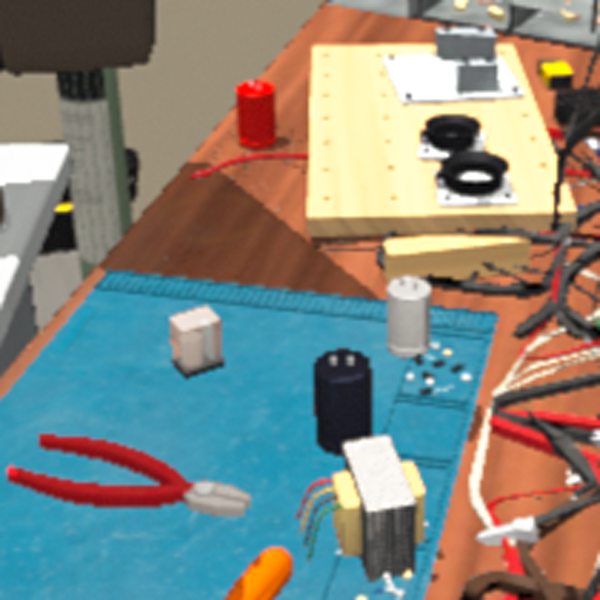

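The crop shows the large navy can, the grey small can, the transformer (leads on its near-left side), the wedge beside the board and both clips on the board. The red can is off to the left. I'll move above the parts for wrist views.

Request:
arm_command:
  delta_pos:
    - [0.42,0.53,0.34]
    - [0.42,0.53,0.34]
    - [0.42,0.53,0.34]
    - [0.42,0.53,0.34]
    - [0.42,0.53,0.34]
  delta_rot:
    - [0,0,-0.19]
    - [0,0,-0.19]
    - [0,0,-0.19]
    - [0,0,-0.19]
    - [0,0,-0.19]
  claw: [0,0,0,0,0]

```text
t: 0.52
eef_pos: [289.0, -462.9, 301.6]
tcp_rot: [3.14, -0.001, -0.002]
ft_force: [-0.2, 0.2, -0.3]
opening: 1.0
grip_force: 0.0
```

Request:
arm_command:
  delta_pos:
    - [0.41,0.54,0]
    - [0.41,0.54,0]
    - [0.41,0.54,0]
    - [0.41,0.54,0]
    - [0.41,0.54,0]
  delta_rot:
    - [0,0,0]
    - [0,0,0]
    - [0,0,0]
    - [0,0,0]
    - [0,0,0]
  claw: [0,0,0,0,0]

```text
t: 0.93
eef_pos: [392.3, -325.7, 299.8]
tcp_rot: [-3.141, -0.001, 0.001]
ft_force: [-0.7, -0.6, 0.3]
opening: 1.003
grip_force: 0.0
```

Run:
```python
from h import *
import pickle
s=state();c=calibration("wrist");im=read_camera("wrist");pickle.dump((c,im),open("w1.pkl","wb"))
cv2.imwrite("pics/w1.png",im[:,:,::-1]);print(s["t"],s["eef_pos"],s["tcp_rot"],s["qvel"].max())
```

```text
0.9333 [ 392.30040255 -325.73749918  299.78602004] [-3.14053741e+00 -6.10069808e-04  1.34222602e-03] 0.013075313324385987
```

View pics/w1.png

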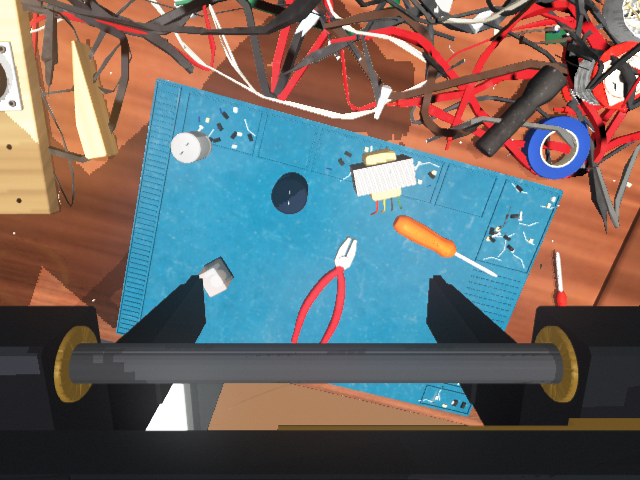

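The wrist view shows the small can top at (192,146), the large can top at (293,190), the transformer core at (384,178) with leads below it (-x world), and the wedge at (93,100). I'll take two more views over the board.

Request:
arm_command:
  delta_pos:
    - [0.12,0.72,0]
    - [0.12,0.72,0]
    - [0.12,0.72,0]
    - [0.12,0.72,0]
    - [0.12,0.72,0]
  delta_rot:
    - [0,0,0]
    - [0,0,0]
    - [0,0,0]
    - [0,0,0]
    - [0,0,0]
  claw: [0,0,0,0,0]

```text
t: 1.4
eef_pos: [419.3, -147.6, 299.7]
tcp_rot: [-3.141, 0.0, -0.002]
ft_force: [0.3, 0.1, 1.2]
opening: 1.0
grip_force: 0.0
```

Run:
```python
from h import *
import pickle
s=state();c=calibration("wrist");im=read_camera("wrist");pickle.dump((c,im),open("w2.pkl","wb"))
cv2.imwrite("pics/w2.png",im[:,:,::-1]);print(s["t"],s["eef_pos"],s["tcp_rot"],s["qvel"].max())
```

```text
1.4 [ 419.28564744 -147.55182512  299.67459975] [-3.14099454e+00  2.36115659e-04 -1.87004850e-03] 0.3539205683830806
```

Request:
arm_command:
  delta_pos:
    - [0,0.8,0]
    - [0,0.8,0]
    - [0,0.8,0]
    - [0,0.8,0]
    - [0,0.8,0]
  delta_rot:
    - [0,0,0]
    - [0,0,0]
    - [0,0,0]
    - [0,0,0]
    - [0,0,0]
  claw: [0,0,0,0,0]

```text
t: 1.87
eef_pos: [419.4, 50.9, 299.7]
tcp_rot: [3.142, -0.0, -0.003]
ft_force: [1.0, -0.4, -0.0]
opening: 0.998
grip_force: 0.0
```

Run:
```python
from h import *
import pickle
s=state();c=calibration("wrist");im=read_camera("wrist");pickle.dump((c,im),open("w3.pkl","wb"))
cv2.imwrite("pics/w3.png",im[:,:,::-1]);print(s["t"],s["eef_pos"],s["tcp_rot"],s["qvel"].max())
```

```text
1.8667 [419.4472545   50.92688736 299.68054391] [ 3.14150620e+00 -7.74341149e-05 -3.46557227e-03] 0.9432427435721056
```

View pics/w2.png

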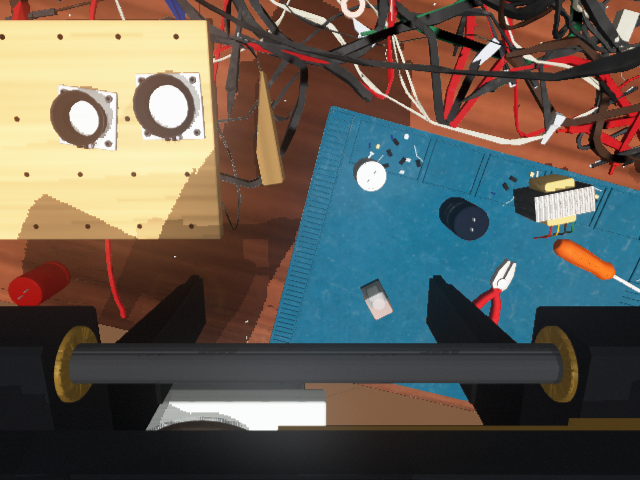

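View pics/w3.png

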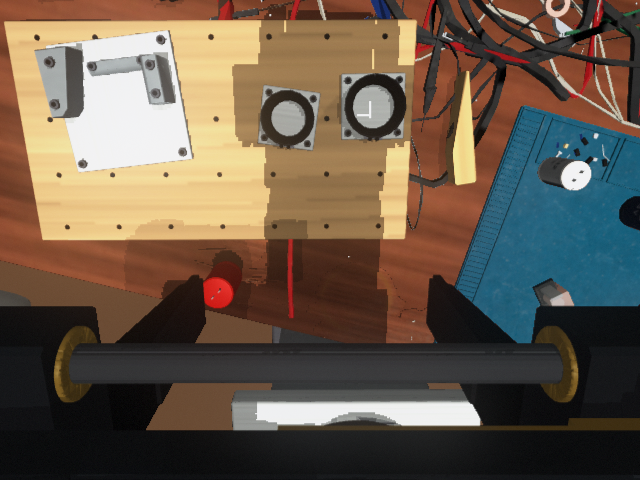

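The second view shows the clips at (83,116) and (167,104) and the wedge at (268,130). The third shows the clamp base with corners at about (193,158), (168,32) and (78,172), the jaw on the right at (158,80), the cheek on the left, and the wedge at (463,140) with its thin end up. Next I'll zoom in and segment.

Run:
```python
from h import *
import pickle
W=[pickle.load(open(f"w{i}.pkl","rb")) for i in(1,2,3)]
r=lambda im,x,y,w,h,s:cv2.resize(im[y:y+h,x:x+w,::-1],(w*s,h*s),interpolation=cv2.INTER_CUBIC)
cv=np.zeros((600,800,3),np.uint8)
def put(a,x,y): a=a[:600-y,:800-x];cv[y:y+a.shape[0],x:x+a.shape[1]]=a
put(r(W[2][1],25,20,180,165,2),0,0)      # clamp w3 origin(25,20)
put(r(W[2][1],435,60,60,135,4),365,0)    # wedge w3
put(r(W[1][1],235,60,50,135,4),600,0)    # wedge w2
put(r(W[0][1],340,140,90,80,3),0,340)    # trafo w1
put(r(W[0][1],260,160,70,60,3),280,545-205) # large w1 
put(r(W[1][1],505,165,100,75,3),495,545) if 0 else None
cv2.imwrite("pics/z1.png",cv)
# small can top & clip rims
def blob(i,x,y,w,h,f):
    im=W[i][1][y:y+h,x:x+w].astype(int);m=f(im).astype(np.uint8)*255
    cs=cv2.findContours(m,cv2.RETR_EXTERNAL,cv2.CHAIN_APPROX_NONE)[0];c=max(cs,key=cv2.contourArea)
    return c+np.array([[x,y]])
dark=lambda a:a.max(2)<75
for n,b in [("clipL",{1:(125,62,85,85),2:(335,62,80,85)}),("clipS",{1:(42,75,85,85),2:(250,75,80,85)})]:
    q={}
    for i,v in b.items():
        c=cv2.convexHull(blob(i,*v,dark));e=cv2.fitEllipse(c);q[i]=e[0];P=plane(W[i][0],e[0],41)
        print(n,i,np.round(e[0],1),np.round(e[1],1),"diam mm",np.round(np.mean(e[1])/431*(np.linalg.norm(P-W[i][0]["T"][:3,3])),1))
    P,er=tri(W[1][0],q[1],W[2][0],q[2]);print("  ",P.round(1),er.round(1))
wh=lambda a:a.min(2)>185
q={}
for i,v in {0:(165,125,50,45),1:(350,155,42,42),2:(552,152,50,45)}.items():
    c=blob(i,*v,wh if i!=0 else (lambda a:a.min(2)>170));e=cv2.fitEllipse(cv2.convexHull(c));q[i]=e[0];print("small",i,np.round(e[0],1),np.round(e[1],1))
for a,b in((0,1),(1,2),(0,2)):
    P,er=tri(W[a][0],q[a],W[b][0],q[b]);print("  ",P.round(1),er.round(1))
```

```text
Traceback (most recent call last):
ValueError: max() iterable argument is empty
```

View pics/z1.png

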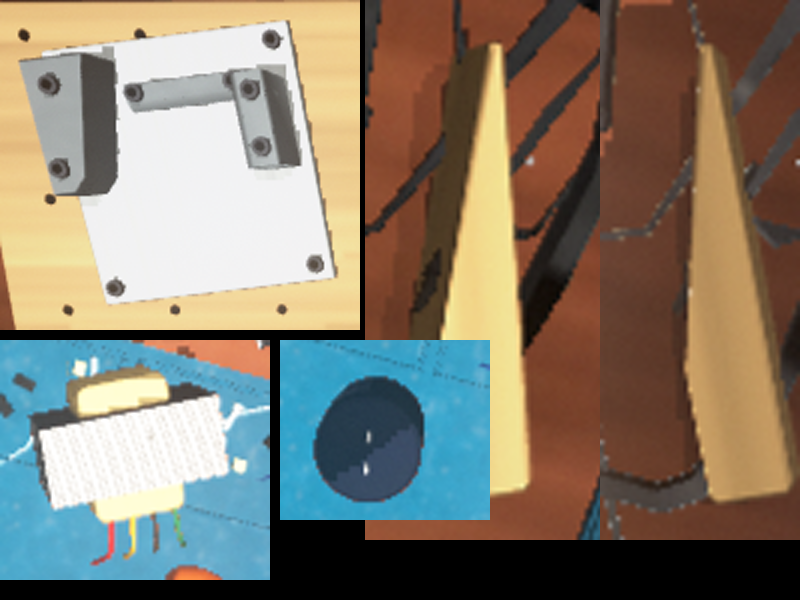

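The zoom confirms the geometry. The wedge's straight face is on the right (-y) with the thin end toward +x. The clamp's right edge runs from (170,30) to (193,158), and the large can's terminals are visible. Now the fits.

```bash
cat > m.py <<'E'
from h import *
import pickle
W=[pickle.load(open(f"w{i}.pkl","rb")) for i in(1,2,3)]
def blob(i,x,y,w,h,f):
    im=W[i][1][y:y+h,x:x+w].astype(int);m=f(im).astype(np.uint8)*255
    m=cv2.morphologyEx(m,cv2.MORPH_OPEN,np.ones((2,2)))
    cs=cv2.findContours(m,cv2.RETR_EXTERNAL,cv2.CHAIN_APPROX_NONE)[0];c=max(cs,key=cv2.contourArea)
    return c+np.array([[x,y]])
E
python3 - <<'E'
from m import *
dark=lambda a:a.max(2)<110
def tris(n,q):
    k=sorted(q)
    for a in k:
        for b in k:
            if a<b: P,er=tri(W[a][0],q[a],W[b][0],q[b]);print("  ",n,a,b,P.round(1),er.round(1))
for n,b in [("clipL",{1:(130,65,70,76),2:(340,68,68,74)}),("clipS",{1:(46,80,66,70),2:(255,82,66,68)})]:
    q={}
    for i,v in b.items():
        e=cv2.fitEllipse(cv2.convexHull(blob(i,*v,dark)));q[i]=e[0];P=plane(W[i][0],e[0],41)
        print(n,i,np.round(e[0],1),np.round(e[1],1),"diam",np.round(np.array(e[1])/431*(np.linalg.norm(P-W[i][0]["T"][:3,3])),1))
    tris(n,q)
q={}
for i,v in {0:(165,125,50,45),1:(350,155,42,42),2:(552,152,50,45)}.items():
    a=W[i][1][v[1]:v[1]+v[3],v[0]:v[0]+v[2]].min(2);t=np.percentile(a,98)*.85
    e=cv2.fitEllipse(cv2.convexHull(blob(i,*v,lambda a:a.min(2)>t)));q[i]=e[0];print("small",i,np.round(e[0],1),np.round(e[1],1))
tris("small",q)
# large terminals (0,1)
q={}
for i,v in {0:(272,172,36,42),1:(440,196,50,46)}.items():
    a=W[i][1][v[1]:v[1]+v[3],v[0]:v[0]+v[2]].astype(int)
    m=(a.min(2)>110)&(abs(a[:,:,2]-a[:,:,0])<50);ys,xs=np.nonzero(m);print("large",i,list(zip(xs+v[0],ys+v[1])))
# trafo top
q={}
for i,v in {0:(345,150,75,55),1:(520,175,85,55)}.items():
    c=blob(i,*v,lambda a:cv2.morphologyEx(((a.min(2)>165)*255).astype(np.uint8),cv2.MORPH_CLOSE,np.ones((3,3)))>0)
    r=cv2.minAreaRect(c);q[i]=r[0];print("trafo",i,r)
    B=np.array([plane(W[i][0],p,48)[:2] for p in cv2.boxPoints(r)]);print(B.round(1).tolist(),B.mean(0).round(1))
tris("trafo",q)
# wedge top in w3
c=blob(2,440,62,45,128,lambda a:(a[:,:,0]>190)&(a[:,:,1]>150))
p=cv2.approxPolyDP(c,2.0,True)[:,0];print("wedge3",[(x.tolist(),plane(W[2][0],x,28)[:2].round(1).tolist()) for x in p])
c=blob(1,245,62,45,128,lambda a:(a[:,:,0]>120)&(a[:,:,0]-a[:,:,2]>45)&(a[:,:,1]>88))
p=cv2.approxPolyDP(c,2.0,True)[:,0];print("wedge2",[(x.tolist(),plane(W[1][0],x,28)[:2].round(1).tolist()) for x in p])
# clamp
for z in(22,):
    for p in((193.,158.5),(169.7,30.3),(78.5,172)):print("clamp",plane(W[2][0],p,z)[:2].round(1))
E
```

```text
clipL 1 [167.6 106.6] [52.  61.8] diam [54.5 64.8]
clipL 2 [377.8 107.2] [64.1 70.9] diam [64.4 71.3]
   clipL 1 2 [505.8  -8.2  45.5] 0.9
clipS 1 [ 79.7 116.5] [38.  53.8] diam [42.7 60.5]
clipS 2 [285.7 118.1] [56.  63.4] diam [55.9 63.3]
   clipS 1 2 [496.7  79.3  39.3] 1.7
small 0 [186.2 148.2] [28.7 30.8]
small 1 [371.9 176.8] [28.7 29.6]
small 2 [576.8 176.1] [26.4 31.4]
   small 0 1 [ 440.7 -202.1   51.6] 0.3
   small 0 2 [ 440.7 -202.2   51.7] 0.2
   small 1 2 [ 440.6 -202.1   51.9] 0.1
large 0 [(np.int64(289), np.int64(191)), (np.int64(289), np.int64(192)), (np.int64(289), np.int64(193)), (np.int64(288), np.int64(201)), (np.int64(288), np.int64(202)), (np.int64(288), np.int64(203)), (np.int64(289), np.int64(203)), (np.int64(288), np.int64(204))]
large 1 [(np.int64(474), np.int64(218)), (np.int64(474), np.int64(219)), (np.int64(474), np.int64(220)), (np.int64(474), np.int64(221)), (np.int64(472), np.int64(228)), (np.int64(472), np.int64(229)), (np.int64(472), np.int64(230))]
trafo 0 ((387.8918762207031, 176.35134887695312), (46.03171920776367, 66.08839416503906), 80.53767395019531)
[[430.6, -360.2], [440.9, -422.5], [397.0, -432.8], [386.0, -368.7]] [ 413.6 -396.1]
trafo 1 ((567.076904296875, 204.88458251953125), (25.69120979309082, 65.69889068603516), 78.69007110595703)
[[418.1, -362.1], [430.8, -423.6], [405.6, -433.0], [392.5, -370.5]] [ 411.8 -397.3]
   trafo 0 1 [ 413.5 -395.4   51.5] 1.8
wedge3 [([469, 72], [538.0, -97.2]), ([454, 149], [465.3, -88.6]), ([457, 185], [429.0, -94.6]), ([476, 181], [433.0, -113.8])]
wedge2 [([261, 72], [538.4, -95.2]), ([257, 154], [460.8, -88.4]), ([263, 184], [430.4, -93.4]), ([266, 186], [428.3, -96.4]), ([282, 183], [431.4, -113.0]), ([283, 178], [436.5, -114.1]), ([264, 74], [536.6, -98.0])]
clamp [456.3 176.5]
clamp [576.9 189.2]
clamp [443.  295.9]
```

Request:
arm_command:
  delta_pos:
    - [0.04,-0.06,-0.3]
    - [0.04,-0.06,-0.3]
    - [0.04,-0.06,-0.3]
    - [0.04,-0.06,-0.3]
    - [0.04,-0.06,-0.3]
  delta_rot:
    - [0,0,0]
    - [0,0,0]
    - [0,0,0]
    - [0,0,0]
    - [0,0,0]
  claw: [0,0,0,0,0]

```text
t: 2.33
eef_pos: [430.4, 34.0, 226.0]
tcp_rot: [3.141, -0.001, -0.004]
ft_force: [0.4, 0.8, -0.3]
opening: 1.003
grip_force: 0.0
```

Run:
```python
from h import *
import pickle
s=state();c=calibration("wrist");im=read_camera("wrist");pickle.dump((c,im),open("w4.pkl","wb"));print(s["eef_pos"],s["qvel"].max())
```

```text
[430.36635418  34.04543616 225.97052909] 0.005475727228972623
```

Request:
arm_command:
  delta_pos:
    - [0,0.6,0]
    - [0,0.6,0]
    - [0,0.6,0]
    - [0,0.6,0]
    - [0,0.6,0]
  delta_rot:
    - [0,0,0]
    - [0,0,0]
    - [0,0,0]
    - [0,0,0]
    - [0,0,0]
  claw: [0,0,0,0,0]

```text
t: 2.8
eef_pos: [430.1, 188.2, 226.6]
tcp_rot: [-3.14, -0.003, 0.0]
ft_force: [0.4, -0.9, 0.7]
opening: 0.996
grip_force: 0.0
```

Run:
```python
from h import *
import pickle
s=state();c=calibration("wrist");im=read_camera("wrist");pickle.dump((c,im),open("w5.pkl","wb"));print(s["eef_pos"],s["tcp_rot"],s["qvel"].max())
a=pickle.load(open("w4.pkl","rb"))[1]
cv2.imwrite("pics/w45.png",np.vstack([a[:300,:,::-1],im[:300,:,::-1]]))
```

```text
[430.08883986 188.22214251 226.56119356] [-3.14016807e+00 -3.13639968e-03  4.64458853e-04] 0.038232507765454185
```

View pics/w45.png

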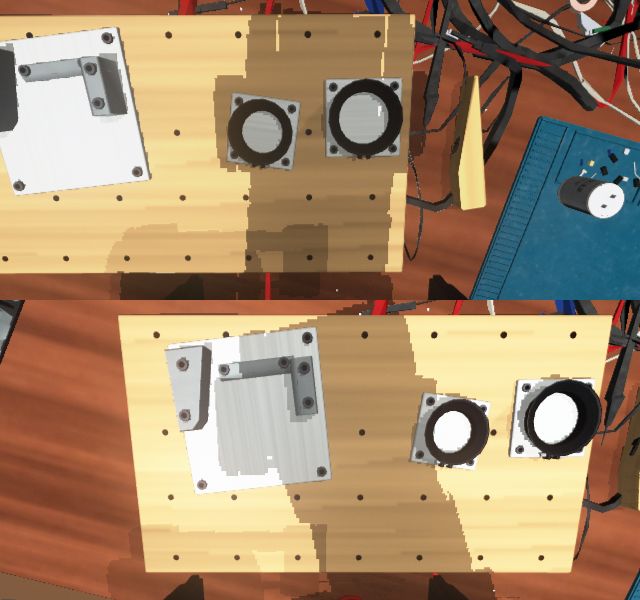

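The stacked views (w4 above, w5 below) show the foot corners and board holes clearly. In w4, clip L's foot spans (327,157) to (401,78) and clip S's foot is centred at about (263,131). In w5, clip S is at about (452,131), clip L at (553,118), and the clamp base corners are near (330,180), (195,194) and (317,27).

```bash
cat >> m.py <<'E'
W+= [pickle.load(open(f"w{i}.pkl","rb")) for i in(4,5)]
def dk(i,p,r=6):
    x,y=map(int,p);a=W[i][1][y-r:y+r+1,x-r:x+r+1].astype(float).sum(2);w=np.clip(np.median(a)*.75-a,0,None)
    Y,X=np.mgrid[-r:r+1,-r:r+1];return np.array([x+(w*X).sum()/w.sum(),y+(w*Y).sum()/w.sum()])
E
python3 - <<'E'
from m import *
for a,b in [((238,35),(433,35)),((308,35),(503,35)),((377,34),(573,35)),((308,132),(493,132)),((309,197),(486,197)),((371,197),(549,197)),((184,197),(361,197))]:
    P,e=tri(W[3][0],dk(3,a),W[4][0],dk(4,b));print("hole",P.round(1),e.round(1))
# screws clamp base & feet
for n,a,b in [("cl-x-y",(137,172),(322,171)),("cl-x+y",(19,186),(202,185)),("cl+x-y",(108,38),(307,37)),("Sx",(287,161),(470,159)),("S2",(232,154),(418,150))]:
    p,q=dk(3,a),dk(4,b);P,e=tri(W[3][0],p,W[4][0],q);print(n,p.round(1),q.round(1),P.round(1),e.round(1))
mid=lambda *p:np.mean(p,0)
for z in(17,19,21):
    print("z",z)
    for i,L,S in((3,[(327,157),(402,155),(325,80),(401,78)],[(237,93),(300,100),(292,170),(226,163)]),(4,[(516,79),(595,77),(510,156),(591,157)],[(429,93),(490,100),(478,171),(411,160)])):
        for n,F in(("L",L),("S",S)):
            B=np.array([plane(W[i][0],p,z+5)[:2] for p in F]);print(i+1,n,B.mean(0).round(1),"edges",[np.linalg.norm(B[k]-B[j]).round(0) for k in range(4) for j in range(k)])
    for i,F in((3,[(150,179.5),(118,26.5),(8,195)]),(4,[(330,180),(317,27),(196,194)])):
        B=np.array([plane(W[i][0],p,z+6)[:2] for p in F]);print("clamp",i+1,B.round(1).tolist(),np.linalg.norm(B[1]-B[0]).round(1),np.linalg.norm(B[2]-B[0]).round(1))
E
```

```text
hole [570.6  94.9  25.6] 0.0
hole [570.6  39.9  25.6] 0.0
hole [570.6 -15.1  25.6] 0.0
hole [495.6  40.   20.1] 0.2
hole [440.5  39.9  25.4] 0.0
hole [440.6 -15.   25.7] 0.1
hole [440.6 149.9  25.2] 0.0
cl-x-y [137.  171.7] [321.4 171.3] [463.8 183.6  33.1] 0.2
cl-x+y [ 18.7 185.7] [201.7 184.4] [452.5 285.   32.9] 0.1
cl+x-y [107.   37.8] [307.   37.2] [567.3 195.1  33.2] 0.2
 ** On entry to DLASCL parameter number  4 had an illegal value
 ** On entry to DLASCL parameter number  4 had an illegal value
 ** On entry to DLASCL parameter number  4 had an illegal value
 ** On entry to DLASCL parameter number  4 had an illegal value
 ** On entry to DLASCL parameter number  5 had an illegal value
 ** On entry to DLASCL parameter number  4 had an illegal valuem.py:12: RuntimeWarning: invalid value encountered in scalar divide
  Y,X=np.mgrid[-r:r+1,-r:r+1];return np.array([x+(w*X).sum()/w.sum(),y+(w*Y).sum()/w.sum()])
Traceback (most recent call last):
  File "h.py", line 10, in tri
    a=np.linalg.lstsq(np.c_[d1,-d2],o2-o1,rcond=None)[0]
      ~~~~~~~~~~~~~~~^^^^^^^^^^^^^^^^^^^^^^^^^^^^^^^^
numpy.linalg.LinAlgError: SVD did not converge in Linear Least Squares
```

```bash
python3 - <<'E' 2>/dev/null
from m import *
def feats(a,b,lim,n=""):
    s=cv2.SIFT_create(4000,contrastThreshold=.02);g=[cv2.cvtColor(W[i][1],cv2.COLOR_RGB2GRAY)[:280] for i in(a,b)]
    k1,d1=s.detectAndCompute(g[0],None);k2,d2=s.detectAndCompute(g[1],None)
    out=[]
    for m in cv2.BFMatcher(crossCheck=True).match(d1,d2):
        P,e=tri(W[a][0],k1[m.queryIdx].pt,W[b][0],k2[m.trainIdx].pt)
        if e<.6 and -20<P[2]<80 and lim(P): out.append(P)
    z=np.array(out)[:,2];print(n,len(z),np.percentile(z,[10,25,50,75,90]).round(1))
mat=lambda P:300<P[0]<430 and -500<P[1]<-190
feats(0,1,mat,"mat12");feats(1,2,lambda P:300<P[0]<430 and P[1]<-190,"mat23")
feats(0,2,lambda P:300<P[0]<430 and P[1]<-190,"mat13")
feats(3,4,lambda P:P[0]<380,"table/front45");feats(1,2,lambda P:P[0]<380 and P[1]>-170,"front23")
feats(1,2,lambda P:380<P[0]<600 and P[1]>-30,"board23")
mid=lambda *p:np.mean(p,0)
z=24
for i,L,S in((3,[(327,157),(402,155),(325,80),(401,78)],[(237,93),(300,100),(292,170),(226,163)]),(4,[(516,79),(595,77),(510,156),(591,157)],[(429,93),(490,100),(478,171),(411,160)])):
        for n,F in(("L",L),("S",S)):
            B=np.array([plane(W[i][0],p,z+5)[:2] for p in F]);print(i+1,n,B.round(0).tolist(),B.mean(0).round(1),"edges",[np.linalg.norm(B[k]-B[j]).round(0) for k in range(4) for j in range(k)])
for i,F in((3,[(150,179.5),(118,26.5),(8,195)]),(4,[(330,180),(317,27),(196,194)])):
        B=np.array([plane(W[i][0],p,z+6)[:2] for p in F]);print("clamp",i+1,B.round(1).tolist(),np.linalg.norm(B[1]-B[0]).round(1),np.linalg.norm(B[2]-B[0]).round(1))
ct,cs=calibration("top"),calibration("side")
print([proj(cs,(507,-8,z+20)).round(1) for z in(18,22,26)], [proj(cs,(507-31,-8-31,z+5)).round(1) for z in(18,22,26)])
E
```

```text
mat12 19 [ 4.2  4.5  4.7 28.9 47.1]
mat23 2 [3.8 4.  4.2 4.4 4.6]
```

Run:
```python
from m import *
z=24
for i,L,S in((3,[(327,157),(402,155),(325,80),(401,78)],[(237,93),(300,100),(292,170),(226,163)]),(4,[(516,79),(595,77),(510,156),(591,157)],[(429,93),(490,100),(478,171),(411,160)])):
        for n,F in(("L",L),("S",S)):
            B=np.array([plane(W[i][0],p,z+5)[:2] for p in F]);print(i+1,n,B.round(0).tolist(),B.mean(0).round(1),"edges",[np.linalg.norm(B[k]-B[j]).round(0) for k in range(4) for j in range(k)])
for i,F in((3,[(150,179.5),(118,26.5),(8,195)]),(4,[(330,180),(317,27),(196,194)])):
        B=np.array([plane(W[i][0],p,z+6)[:2] for p in F]);print("clamp",i+1,B.round(1).tolist(),np.linalg.norm(B[1]-B[0]).round(1),np.linalg.norm(B[2]-B[0]).round(1))
# front edge of board, front/table features; wedge bottom edge 
for a,b in [((477,75),(0,0))]: pass
S=cv2.imread("pics/side0.png");T=cv2.imread("pics/top0.png")
cs=calibration("side");ct=calibration("top")
for n,P in [("corner top18",(390,-50,18)),]:
    print(n,proj(cs,P),proj(ct,P))
# board near-right corner: top view pixel vs side view pixel
for a,b in [((326,281),(267.5,259))]:
    print(tri(ct,a,cs,b), [plane(W[i][0],p,24)[:2].round(1).tolist() for i,p in((3,(402,271)),(1,(220,238)),(2,(405,239)),(4,(572,272)))])
P,e=tri(W[1][0],(220,238.5),W[3][0],(402.5,271.5));print(P,e)
P,e=tri(W[2][0],(405,239.5),W[4][0],(571.5,272.5));print(P,e)
c=cv2.resize(S[225:290,230:370],(800,371),interpolation=2);cv2.imwrite("pics/z2.png",c)
```

```text
4 L [[475.0, 24.0], [476.0, -39.0], [536.0, 26.0], [537.0, -35.0]] [506.2  -5.9] edges [np.float64(63.0), np.float64(61.0), np.float64(88.0), np.float64(86.0), np.float64(61.0), np.float64(61.0)]
4 S [[526.0, 97.0], [521.0, 46.0], [464.0, 54.0], [470.0, 109.0]] [495.5  76.6] edges [np.float64(51.0), np.float64(76.0), np.float64(57.0), np.float64(57.0), np.float64(81.0), np.float64(56.0)]
5 L [[537.0, 27.0], [539.0, -36.0], [476.0, 25.0], [475.0, -43.0]] [506.8  -6.7] edges [np.float64(63.0), np.float64(61.0), np.float64(87.0), np.float64(94.0), np.float64(64.0), np.float64(68.0)]
5 S [[526.0, 97.0], [521.0, 47.0], [464.0, 51.0], [473.0, 108.0]] [495.9  75.4] edges [np.float64(50.0), np.float64(78.0), np.float64(58.0), np.float64(55.0), np.float64(78.0), np.float64(58.0)]
clamp 4 [[456.9, 174.5], [575.8, 186.9], [444.1, 297.7]] 119.6 123.8
clamp 5 [[456.0, 176.2], [575.2, 187.4], [443.9, 291.2]] 119.7 115.6
corner top18 [275.75627254 258.21240043] [327.14375369 275.20352848]
(array([373.35568399, -47.41038647,  15.08395949]), np.float64(3.691439638323071)) [[371.5, -44.8], [371.8, -44.8], [370.4, -45.0], [371.1, -46.3]]
[371.56151516 -45.0445869   25.26040554] 0.13472951933229765
[370.87847061 -44.61684159  25.98841585] 0.9200208011839076
```

View pics/z2.png

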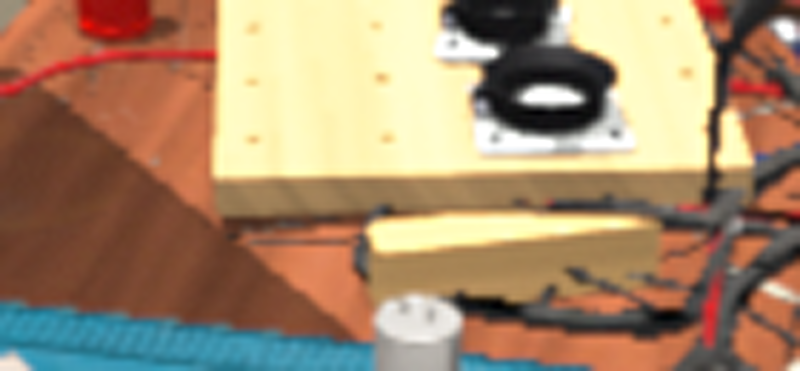

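The side crop shows the board's near-right top corner at about (267.6,256.5), its bottom edge at about (268.9,263.2), and shadow beneath.

Run:
```python
from m import *
cs=calibration("side");ct=calibration("top")
for z in(0,5,18,20,22,24,26): print(z,proj(cs,(371.5,-45,z)).round(1),proj(ct,(371.5,-45,z)).round(1))
# holes on board in side/top: compare z via hole (440.5,-15)->z
for h in((440.5,-15),(570.6,-15)): print([proj(cs,(*h,z)).round(1).tolist() for z in(16,20,24)])
# can base check: small can bottom and large
print([proj(cs,(440.7,-202.1,z)).round(1).tolist() for z in(0,50,53,55)])
# large terminals
q0=np.mean([(289,192),(288.2,202.6)],0);q1=np.mean([(474,219.5),(472,229)],0)
print("large",tri(W[0][0],q0,W[1][0],q1), plane(W[0][0],q0,62),plane(W[1][0],q1,62))
```

```text
0 [267.7 264.4] [325.  282.3]
5 [267.6 262.4] [325.  282.4]
18 [267.5 257.4] [325.1 282.5]
20 [267.4 256.6] [325.1 282.5]
22 [267.4 255.8] [325.1 282.5]
24 [267.4 255. ] [325.1 282.5]
26 [267.4 254.2] [325.1 282.5]
[[297.6, 251.3], [297.6, 249.8], [297.6, 248.3]]
[[353.0, 250.1], [353.1, 248.6], [353.2, 247.1]]
[[302.2, 302.3], [302.4, 280.4], [302.4, 279.0], [302.4, 278.1]]
large (array([ 395.9897137 , -299.81800715,   63.85983973]), np.float64(0.19665055925520566)) [ 395.56660106 -299.68313788   62.        ] [ 395.64177917 -300.52160824   62.        ]
```

Request:
arm_command:
  delta_pos:
    - [-0.04,-0.8,-0.1]
    - [-0.04,-0.8,-0.1]
    - [-0.04,-0.8,-0.1]
    - [-0.04,-0.8,-0.1]
    - [-0.04,-0.8,-0.1]
  delta_rot:
    - [0,0,0]
    - [0,0,0]
    - [0,0,0]
    - [0,0,0]
    - [0,0,0]
  claw: [0.3,0.3,0.3,0.3,0.3]

```text
t: 3.27
eef_pos: [419.2, -18.4, 200.7]
tcp_rot: [3.141, -0.002, -0.004]
ft_force: [0.4, 0.8, 0.2]
opening: 0.726
grip_force: 0.0
```

Request:
arm_command:
  delta_pos:
    - [-0.05,-0.8,-0.2]
    - [-0.05,-0.8,-0.2]
    - [-0.05,-0.8,-0.2]
    - [-0.05,-0.8,-0.2]
    - [-0.05,-0.8,-0.2]
  delta_rot:
    - [0,0,0]
    - [0,0,0]
    - [0,0,0]
    - [0,0,0]
    - [0,0,0]
  claw: [0.3,0.3,0.3,0.3,0.3]

```text
t: 3.68
eef_pos: [406.3, -218.7, 150.5]
tcp_rot: [3.14, -0.002, -0.004]
ft_force: [2.0, 0.2, -0.1]
opening: 0.7
grip_force: 0.0
```

Request:
arm_command:
  delta_pos:
    - [-0.04,-0.35,-0.2]
    - [-0.04,-0.35,-0.2]
    - [-0.04,-0.35,-0.2]
    - [-0.04,-0.35,-0.2]
    - [-0.04,-0.35,-0.2]
  delta_rot:
    - [0,0,0]
    - [0,0,0]
    - [0,0,0]
    - [0,0,0]
    - [0,0,0]
  claw: [0.3,0.3,0.3,0.3,0.3]

```text
t: 4.1
eef_pos: [396.4, -303.9, 100.2]
tcp_rot: [3.142, 0.0, -0.005]
ft_force: [0.7, 0.4, 0.1]
opening: 0.701
grip_force: 0.0
```

Run:
```python
from h import *
import time
s=state();im=read_camera("wrist");s=state();print(s["eef_pos"],s["tcp_rot"],s["opening"])
```

```text
[ 396.80900942 -303.06248581  100.6157032 ] [ 3.14112679e+00 -4.25221098e-04 -3.94519785e-03] 0.698277254078838
```

Request:
arm_command:
  delta_pos:
    - [-0.005,0.012,-0.1]
    - [-0.005,0.012,-0.2]
    - [-0.005,0.012,-0.296]
    - [-0.005,0.012,-0.296]
    - [-0.005,0.012,-0.296]
  delta_rot:
    - [0,0,0]
    - [0,0,0]
    - [0,0,0]
    - [0,0,0]
    - [0,0,0]
  claw: [0.3,0.3,0.3,0.3,1]

```text
t: 4.57
eef_pos: [396.2, -299.0, 26.4]
tcp_rot: [-3.141, 0.001, -0.001]
ft_force: [0.1, -0.6, -0.5]
opening: 0.671
grip_force: 0.0
```

Request:
arm_command:
  delta_pos:
    - [0,0,0]
    - [0,0,0]
    - [0,0,0]
    - [0,0,0]
    - [0,0,0]
  delta_rot:
    - [0,0,0]
    - [0,0,0]
    - [0,0,0]
    - [0,0,0]
    - [0,0,0]
  claw: [1,1,1,1,1]

```text
t: 4.98
eef_pos: [396.2, -300.0, 26.4]
tcp_rot: [3.141, -0.001, -0.003]
ft_force: [1.1, 0.6, 9.2]
opening: 0.358
grip_force: 30.0
```

Request:
arm_command:
  delta_pos:
    - [0,0,0.1]
    - [0,0,0.25]
    - [0.02,0.04,0.4]
    - [0.08,0.17,0.4]
    - [0.13,0.33,0.4]
  delta_rot:
    - [0,0,0]
    - [0,0,0]
    - [0,0,0]
    - [0,0,0]
    - [0,0,0]
  claw: [1,1,1,1,1]

```text
t: 5.4
eef_pos: [429.7, -218.7, 127.9]
tcp_rot: [3.138, -0.005, -0.006]
ft_force: [0.9, 0.5, -1.4]
opening: 0.36
grip_force: 30.0
```

Request:
arm_command:
  delta_pos:
    - [0.06,0.16,0]
    - [0.12,0.32,0]
    - [0.18,0.48,0]
    - [0.24,0.64,0]
    - [0.311,0.77,0]
  delta_rot:
    - [0,0,0]
    - [0,0,0]
    - [0,0,0]
    - [0,0,0]
    - [0,0,0]
  claw: [1,1,1,1,1]

```text
t: 5.82
eef_pos: [505.8, -22.8, 125.9]
tcp_rot: [3.142, 0.0, -0.003]
ft_force: [1.7, 0.1, -0.4]
opening: 0.36
grip_force: 30.0
```

Request:
arm_command:
  delta_pos:
    - [0,0.04,0]
    - [0,0.075,0]
    - [0,0.075,0]
    - [0,0.075,0]
    - [0,0.075,0]
  delta_rot:
    - [0,0,0]
    - [0,0,0]
    - [0,0,0]
    - [0,0,0]
    - [0,0,0]
  claw: [1,1,1,1,1]

```text
t: 6.23
eef_pos: [505.8, -7.5, 125.7]
tcp_rot: [3.141, 0.0, -0.004]
ft_force: [-0.4, -0.2, 0.0]
opening: 0.359
grip_force: 30.0
```

Run:
```python
from h import *
im=read_camera("wrist");s=state();print(s["eef_pos"],s["tcp_rot"],s["opening"],s["ft_force"])
cv2.imwrite("pics/g1.png",im[:,:,::-1])
```

```text
[505.8831705   -7.59123004 125.73527645] [ 3.14143575e+00  7.77352230e-05 -4.37484527e-03] 0.3593628231790893 [ 0.01078534  0.3164015  -0.50621796]
```

View pics/g1.png

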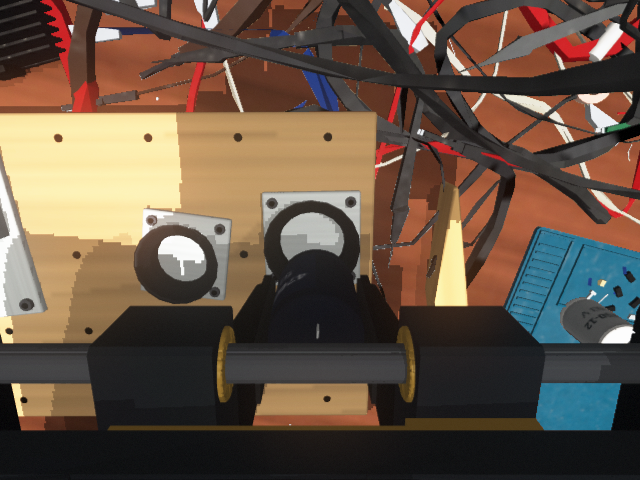

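The can is held upright over the large clip, whose foot's top corners are at (262,192) and (360,190). I'll descend watching the force.

Request:
arm_command:
  delta_pos:
    - [0,0,-0.12]
    - [0,0,-0.22]
    - [0,0,-0.24]
    - [0,0,-0.255]
    - [0,0,-0.27]
  delta_rot:
    - [0,0,0]
    - [0,0,0]
    - [0,0,0]
    - [0,0,0]
    - [0,0,0]
  claw: [1,1,1,1,1]

```text
t: 6.7
eef_pos: [506.5, -7.0, 58.5]
tcp_rot: [3.141, -0.0, -0.004]
ft_force: [-0.5, 0.6, -0.8]
opening: 0.358
grip_force: 30.0
```

Request:
arm_command:
  delta_pos:
    - [0,0,-0.004]
    - [0,0,-0.008]
    - [0,0,-0.012]
    - [0,0,-0.016]
    - [0,0,-0.016]
  delta_rot:
    - [0,0,0]
    - [0,0,0]
    - [0,0,0]
    - [0,0,0]
    - [0,0,0]
  claw: [1,1,1,1,1]

```text
t: 7.12
eef_pos: [506.2, -6.3, 54.4]
tcp_rot: [3.141, -0.0, -0.003]
ft_force: [-0.3, -0.6, -2.0]
opening: 0.361
grip_force: 30.0
```

Request:
arm_command:
  delta_pos:
    - [0,0,-0.004]
    - [0,0,-0.008]
    - [0,0,-0.012]
    - [0,0,-0.012]
    - [0,0,-0.012]
  delta_rot:
    - [0,0,0]
    - [0,0,0]
    - [0,0,0]
    - [0,0,0]
    - [0,0,0]
  claw: [1,1,1,1,1]

```text
t: 7.53
eef_pos: [506.5, -6.2, 52.2]
tcp_rot: [3.141, -0.001, -0.002]
ft_force: [-2.2, -0.3, 14.7]
opening: 0.359
grip_force: 30.0
```

Contact came at the expected height, with foot top ≈28 mm. Releasing and going for the small can.

Request:
arm_command:
  delta_pos:
    - [0,0,0.004]
    - [0,0,0.004]
    - [0,0,0.004]
    - [0,0,0.1]
    - [0,0,0.2]
  delta_rot:
    - [0,0,0]
    - [0,0,0]
    - [0,0,0]
    - [0,0,0]
    - [0,0,0]
  claw: [0.3,0.3,0.3,0.3,0.3]

```text
t: 7.95
eef_pos: [505.3, -6.3, 100.5]
tcp_rot: [-3.141, 0.004, -0.003]
ft_force: [0.3, -0.8, 0.8]
opening: 0.651
grip_force: 0.0
```

Request:
arm_command:
  delta_pos:
    - [-0.02,-0.08,0.1]
    - [-0.07,-0.24,0.1]
    - [-0.12,-0.4,0.1]
    - [-0.18,-0.55,0.1]
    - [-0.23,-0.7,0.1]
  delta_rot:
    - [0,0,0]
    - [0,0,0]
    - [0,0,0]
    - [0,0,0]
    - [0,0,0]
  claw: [0.3,0.3,0.3,0.3,0.3]

```text
t: 8.37
eef_pos: [447.5, -182.8, 126.2]
tcp_rot: [3.141, 0.0, -0.002]
ft_force: [1.4, 0.7, 0.2]
opening: 0.701
grip_force: 0.0
```

Request:
arm_command:
  delta_pos:
    - [-0.032,-0.084,0]
    - [-0.032,-0.084,0]
    - [-0.032,-0.084,-0.1]
    - [-0.032,-0.084,-0.25]
    - [-0.032,-0.084,-0.411]
  delta_rot:
    - [0,0,0]
    - [0,0,0]
    - [0,0,0]
    - [0,0,0]
    - [0,0,0]
  claw: [0.3,0.3,0.3,0.3,0.3]

```text
t: 8.78
eef_pos: [441.4, -202.6, 23.2]
tcp_rot: [3.14, -0.003, -0.003]
ft_force: [0.7, -1.1, -0.2]
opening: 0.699
grip_force: 0.0
```

Request:
arm_command:
  delta_pos:
    - [0,0,0]
    - [0,0,0]
    - [0,0,0]
    - [0,0,0]
    - [0,0,0]
  delta_rot:
    - [0,0,0]
    - [0,0,0]
    - [0,0,0]
    - [0,0,0]
    - [0,0,0]
  claw: [0.3,1,1,1,1]

```text
t: 9.2
eef_pos: [441.6, -202.7, 25.6]
tcp_rot: [3.139, -0.003, -0.002]
ft_force: [-0.2, -0.6, 0.0]
opening: 0.475
grip_force: 0.0
```

Request:
arm_command:
  delta_pos:
    - [0,0,0]
    - [0,0,0]
    - [0,0,0]
    - [0,0,0.1]
    - [0,0,0.22]
  delta_rot:
    - [0,0,0]
    - [0,0,0]
    - [0,0,0]
    - [0,0,0]
    - [0,0,0]
  claw: [1,1,1,1,1]

```text
t: 9.62
eef_pos: [439.7, -201.8, 77.9]
tcp_rot: [-3.14, 0.003, -0.003]
ft_force: [0.8, 1.0, -1.7]
opening: 0.292
grip_force: 30.0
```

Request:
arm_command:
  delta_pos:
    - [0,0,0.16]
    - [0,0.08,0.22]
    - [0.02,0.22,0.22]
    - [0.05,0.38,0.22]
    - [0.09,0.54,0.22]
  delta_rot:
    - [0,0,0]
    - [0,0,0]
    - [0,0,0]
    - [0,0,0]
    - [0,0,0]
  claw: [1,1,1,1,1]

```text
t: 10.03
eef_pos: [462.8, -66.2, 134.1]
tcp_rot: [3.141, -0.001, -0.005]
ft_force: [0.7, -0.6, -0.7]
opening: 0.293
grip_force: 30.0
```

Request:
arm_command:
  delta_pos:
    - [0.03,0.14,0]
    - [0.06,0.28,0]
    - [0.1,0.42,0]
    - [0.13,0.53,0]
    - [0.13,0.573,0]
  delta_rot:
    - [0,0,0]
    - [0,0,0]
    - [0,0,0]
    - [0,0,0]
    - [0,0,0]
  claw: [1,1,1,1,1]

```text
t: 10.45
eef_pos: [496.4, 78.9, 133.6]
tcp_rot: [-3.141, -0.001, -0.0]
ft_force: [-1.0, 0.6, -1.3]
opening: 0.292
grip_force: 30.0
```

Run:
```python
from h import *
im=read_camera("wrist");s=state();print(s["eef_pos"],s["tcp_rot"],s["opening"],s["ft_force"])
cv2.imwrite("pics/g2.png",im[:,:,::-1])
```

```text
[495.66220206  78.94700537 133.45184658] [-3.14134630e+00 -1.66865173e-04  1.94404435e-04] 0.29688739366540884 [-1.34613532  0.91101505 -0.7368046 ]
```

View pics/g2.png

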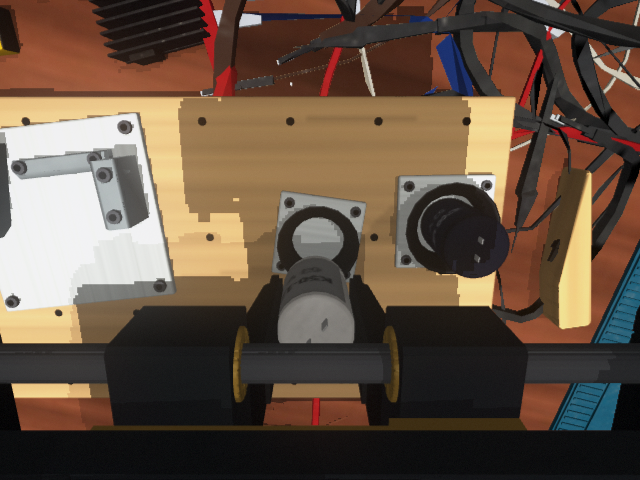

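The large can stands upright in its clip at (460,235). The small can is held above its clip, whose rim is at about (318,238).

Request:
arm_command:
  delta_pos:
    - [0,0,-0.12]
    - [0,0,-0.25]
    - [0,0,-0.28]
    - [0,0,-0.3]
    - [0,0,-0.314]
  delta_rot:
    - [0,0,0]
    - [0,0,0]
    - [0,0,0]
    - [0,0,0]
    - [0,0,0]
  claw: [1,1,1,1,1]

```text
t: 10.92
eef_pos: [495.7, 75.3, 55.1]
tcp_rot: [3.141, 0.0, -0.003]
ft_force: [-0.1, 0.6, 0.3]
opening: 0.297
grip_force: 30.0
```

Request:
arm_command:
  delta_pos:
    - [0,0,-0.006]
    - [0,0,-0.012]
    - [0,0,-0.016]
    - [0,0,-0.02]
    - [0,0,-0.02]
  delta_rot:
    - [0,0,0]
    - [0,0,0]
    - [0,0,0]
    - [0,0,0]
    - [0,0,0]
  claw: [1,1,1,1,1]

```text
t: 11.33
eef_pos: [495.8, 75.9, 50.2]
tcp_rot: [3.142, -0.001, -0.003]
ft_force: [0.2, -0.1, -0.2]
opening: 0.293
grip_force: 30.0
```

Request:
arm_command:
  delta_pos:
    - [0,0,-0.004]
    - [0,0,-0.008]
    - [0,0,-0.01]
    - [0,0,-0.01]
    - [0,0,-0.01]
  delta_rot:
    - [0,0,0]
    - [0,0,0]
    - [0,0,0]
    - [0,0,0]
    - [0,0,0]
  claw: [1,1,1,1,1]

```text
t: 11.75
eef_pos: [496.2, 76.2, 49.7]
tcp_rot: [-3.141, -0.003, -0.002]
ft_force: [-6.2, 1.7, 31.3]
opening: 0.297
grip_force: 30.0
```

Request:
arm_command:
  delta_pos:
    - [0,0,0.01]
    - [0,0,0.01]
    - [0,0,0.01]
    - [0,0,0.1]
    - [0,0,0.24]
  delta_rot:
    - [0,0,0]
    - [0,0,0]
    - [0,0,0]
    - [0,0,0]
    - [0,0,0]
  claw: [0.3,0.3,0.3,0.3,0.3]

```text
t: 12.17
eef_pos: [494.2, 75.8, 105.5]
tcp_rot: [3.141, 0.006, -0.003]
ft_force: [0.7, 0.6, -0.0]
opening: 0.59
grip_force: 0.0
```

Run:
```python
from m import *
F=[(352.7,170.7),(358.3,196.7),(416,183.3),(411.7,158.3)]
for z in(50,52): 
    B=np.array([plane(W[0][0],p,z)[:2] for p in F]);d=B[0]+B[1]-B[2]-B[3];print(B.round(1).tolist(),B.mean(0).round(1),np.degrees(np.arctan2(-d[0],d[1])).round(1),[np.linalg.norm(B[k]-B[k-1]).round(1) for k in range(4)])
a=W[0][1].astype(int);m=(a[:,:,0]>200)&(a[:,:,1]>90)&(a[:,:,1]<160)&(a[:,:,2]<80);m[:200]=0
ys,xs=np.nonzero(m[:290,370:480]);ys,xs=ys,xs+370
i=np.argmin(xs);j=np.argmin(ys)
for k in(i,j):print(xs[k],ys[k],plane(W[0][0],(xs[k],ys[k]),15).round(0))
s=state();print(s["eef_pos"],s["joints"].round(2),s["opening"])
```

```text
[[419.6, -361.4], [394.2, -367.5], [407.5, -423.5], [431.5, -417.9]] [ 413.2 -392.6] 12.6 [np.float64(57.7), np.float64(26.2), np.float64(57.5), np.float64(24.7)]
[[419.8, -361.3], [394.5, -367.3], [407.7, -423.0], [431.7, -417.4]] [ 413.5 -392.3] 12.6 [np.float64(57.4), np.float64(26.0), np.float64(57.3), np.float64(24.6)]
394 225 [ 357. -411.   15.]
399 217 [ 366. -416.   15.]
[494.15931141  75.78883276 105.54095461] [ 0.02  0.47  1.97 -0.    0.7   1.59] 0.5902763734352273
```

Request:
arm_command:
  delta_pos:
    - [-0.02,-0.14,0.09]
    - [-0.04,-0.28,0.09]
    - [-0.06,-0.42,0.09]
    - [-0.08,-0.56,0.09]
    - [-0.1,-0.7,0.09]
  delta_rot:
    - [0,0,0.079]
    - [0,0,0.158]
    - [0,0,0.237]
    - [0,0,0.316]
    - [0,0,0.395]
  claw: [0.3,0.3,0.43,0.43,0.43]

```text
t: 12.58
eef_pos: [471.1, -95.8, 129.9]
tcp_rot: [3.141, -0.0, 0.564]
ft_force: [0.7, 0.6, 0.5]
opening: 0.581
grip_force: 0.0
```

Request:
arm_command:
  delta_pos:
    - [-0.02,-0.14,0.02]
    - [-0.04,-0.28,0.04]
    - [-0.06,-0.42,0.06]
    - [-0.08,-0.56,0.08]
    - [-0.11,-0.7,0.1]
  delta_rot:
    - [0,0,0.079]
    - [0,0,0.158]
    - [0,0,0.237]
    - [0,0,0.316]
    - [0,0,0.395]
  claw: [0.43,0.43,0.43,0.43,0.43]

```text
t: 13.0
eef_pos: [444.1, -269.3, 154.6]
tcp_rot: [-3.141, -0.0, 1.146]
ft_force: [0.3, 0.3, -0.7]
opening: 0.568
grip_force: 0.0
```

Request:
arm_command:
  delta_pos:
    - [-0.06,-0.14,0]
    - [-0.12,-0.28,0]
    - [-0.12,-0.42,0]
    - [-0.12,-0.474,0]
    - [-0.12,-0.474,0]
  delta_rot:
    - [0,0,0.079]
    - [0,0,0.158]
    - [0,0,0.237]
    - [0,0,0.316]
    - [0,0,0.35]
  claw: [0.43,0.43,0.43,0.43,0.43]

```text
t: 13.42
eef_pos: [413.9, -389.3, 154.0]
tcp_rot: [3.142, 0.001, 1.694]
ft_force: [-0.0, 0.1, 0.1]
opening: 0.57
grip_force: 0.0
```

Run:
```python
from h import *
import pickle
read_camera("side");read_camera("side")
c=calibration("wrist");im=read_camera("wrist");s=state();print(s["t"],s["eef_pos"],s["tcp_rot"],s["opening"],s["joints"].round(2))
pickle.dump((c,im),open("w6.pkl","wb"));cv2.imwrite("pics/g3.png",im[:,:,::-1])
```

```text
13.5667 [ 414.19070666 -385.91045388  154.09794125] [-3.14111044e+00 -9.06818233e-04  1.68769563e+00] 0.5675858954820608 [-0.87  0.48  1.77  0.    0.89 -0.98]
```

View pics/g3.png

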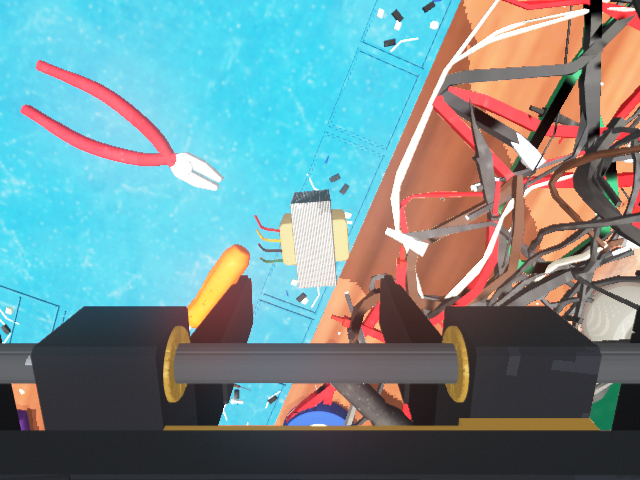

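The view shows the core's top face with corners at about (293,204), (330,202), (336,286) and (298,287). The screwdriver handle end is at (240,250), outside the left finger.

Request:
arm_command:
  delta_pos:
    - [0,0,0]
    - [0,0,0]
    - [0,0,0]
    - [0,0,0]
    - [0,0,0]
  delta_rot:
    - [0,0,0]
    - [0,0,0]
    - [0,0,0]
    - [0,0,0]
    - [0,0,0]
  claw: [0.43,0.43,0.43,0.43,0.43]

```text
t: 13.98
eef_pos: [414.7, -385.7, 154.7]
tcp_rot: [3.141, 0.0, 1.69]
ft_force: [-0.1, 1.0, -0.8]
opening: 0.568
grip_force: 0.0
```

Run:
```python
from h import *
import pickle
c,im=pickle.load(open("w6.pkl","rb"))
a=im[180:310,270:360].astype(int)
F=[(293,204),(330,202),(336,286),(298,287)]
B=np.array([plane(c,p,52)[:2] for p in F]);d=B[0]+B[1]-B[2]-B[3];print(B.round(1).tolist(),B.mean(0).round(1),np.degrees(np.arctan2(-d[0],d[1])).round(1),[np.linalg.norm(B[k]-B[k-1]).round(1) for k in range(4)])
p0=(385,177.3);P,e=tri(pickle.load(open("w1.pkl","rb"))[0],p0,c,np.mean(F,0));print(P,e)
m=((im[:,:,0]>170)&(im[:,:,2]<170)&(im[:,:,1]>150)&(im[:,:,0].astype(int)-im[:,:,2]>50)).astype(np.uint8);ys,xs=np.nonzero(m[200:290,270:360]);print("coil px",xs.min()+270,xs.max()+270,ys.min()+200,ys.max()+200)
s=state();print(s["eef_pos"],s["tcp_rot"],s["opening"])
cv2.imwrite("pics/z4.png",cv2.resize(im[170:320,230:390,::-1],(640,600),interpolation=2))
```

```text
[[397.4, -366.4], [420.8, -362.3], [432.2, -418.8], [406.7, -422.6]] [ 414.3 -392.5] 10.4 [np.float64(57.0), np.float64(23.8), np.float64(57.7), np.float64(25.7)]
[ 413.82812028 -392.30470688   51.66566413] 1.0753072952479992
coil px 270 359 210 289
[ 414.66876685 -385.7206448   154.73716429] [3.14141580e+00 1.23445581e-04 1.69030793e+00] 0.5675941602227081
```

Request:
arm_command:
  delta_pos:
    - [-0.003,-0.027,0]
    - [-0.003,-0.027,-0.12]
    - [-0.003,-0.027,-0.26]
    - [-0.003,-0.027,-0.35]
    - [-0.003,-0.027,-0.35]
  delta_rot:
    - [0,0,0.05]
    - [0,0,0.05]
    - [0,0,0.05]
    - [0,0,0.05]
    - [0,0,0.05]
  claw: [0.43,0.43,0.43,0.43,0.43]

```text
t: 14.4
eef_pos: [412.4, -391.1, 63.3]
tcp_rot: [-3.139, -0.006, 1.769]
ft_force: [-0.1, 0.3, -0.7]
opening: 0.573
grip_force: 0.0
```

Run:
```python
from h import *
read_camera("side");im=read_camera("wrist");s=state();print(s["eef_pos"],s["tcp_rot"],s["opening"])
cv2.imwrite("pics/g4.png",im[:,:,::-1])
```

```text
[ 413.81051621 -392.69587193   67.25212944] [-3.14118104e+00 -8.85746991e-04  1.76879855e+00] 0.5730223692897477
```

View pics/g4.png

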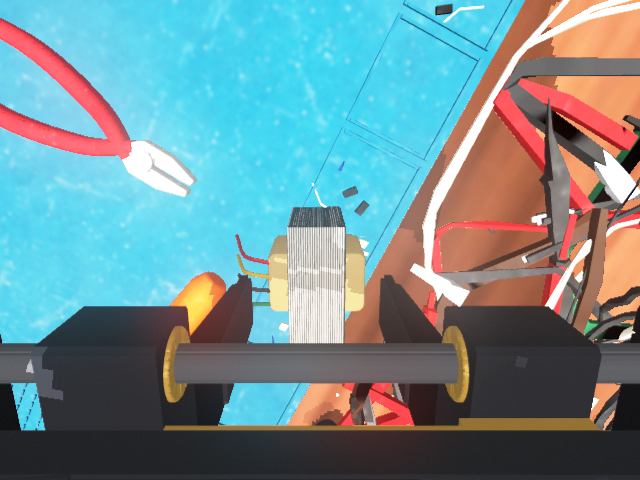

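The transformer is centred between the fingers at column 317 and parallel to them, and the handle is clear of the left finger. Descending and gripping.

Request:
arm_command:
  delta_pos:
    - [0,0,-0.1]
    - [0,0,-0.17]
    - [0,0,-0.222]
    - [0,0,-0.222]
    - [0,0,-0.222]
  delta_rot:
    - [0,0,0]
    - [0,0,0]
    - [0,0,0]
    - [0,0,0]
    - [0,0,0]
  claw: [0.43,0.43,0.43,0.43,1]

```text
t: 14.92
eef_pos: [414.3, -393.2, 13.0]
tcp_rot: [3.141, 0.001, 1.769]
ft_force: [-0.1, 0.2, -0.9]
opening: 0.54
grip_force: 0.0
```

Request:
arm_command:
  delta_pos:
    - [0,0,0]
    - [0,0,0]
    - [0,0,0]
    - [0,0,0]
    - [0,0,0]
  delta_rot:
    - [0,0,0]
    - [0,0,0]
    - [0,0,0]
    - [0,0,0]
    - [0,0,0]
  claw: [1,1,1,1,1]

```text
t: 15.33
eef_pos: [414.3, -393.4, 13.4]
tcp_rot: [3.14, 0.002, 1.769]
ft_force: [-0.4, 0.9, 7.6]
opening: 0.485
grip_force: 30.0
```

Request:
arm_command:
  delta_pos:
    - [0,0,0.06]
    - [0,0,0.15]
    - [0,0,0.27]
    - [0,0,0.4]
    - [0,0,0.44]
  delta_rot:
    - [0,0,0]
    - [0,0,0]
    - [0,0,0]
    - [0,0,0]
    - [0,0,0]
  claw: [1,1,1,1,1]

```text
t: 15.75
eef_pos: [414.7, -393.7, 126.3]
tcp_rot: [3.139, 0.005, 1.769]
ft_force: [0.8, -0.7, -3.5]
opening: 0.482
grip_force: 30.0
```

Run:
```python
from h import *
read_camera("side");read_camera("side");s=state();print(s["t"],s["eef_pos"],s["tcp_rot"],s["opening"],s["ft_force"])
```

```text
15.85 [ 414.24363025 -393.26792798  123.60488312] [3.13953693 0.00367123 1.7689631 ] 0.480107126314081 [-0.71286822 -0.29751278 -4.76982445]
```

Request:
arm_command:
  delta_pos:
    - [0,0.1,0.1]
    - [0.03,0.24,0.1]
    - [0.06,0.4,0.1]
    - [0.09,0.56,0.1]
    - [0.13,0.72,0.1]
  delta_rot:
    - [0,0,-0.01]
    - [0,0,-0.02]
    - [0,0,-0.03]
    - [0,0,-0.04]
    - [0,0,-0.056]
  claw: [1,1,1,1,1]

```text
t: 16.27
eef_pos: [445.2, -210.7, 144.9]
tcp_rot: [-3.139, -0.002, 1.679]
ft_force: [1.1, -0.4, -3.7]
opening: 0.484
grip_force: 30.0
```

Request:
arm_command:
  delta_pos:
    - [0.03,0.15,0]
    - [0.06,0.3,0]
    - [0.09,0.45,0]
    - [0.11,0.6,0]
    - [0.13,0.75,0]
  delta_rot:
    - [0,0,0]
    - [0,0,0]
    - [0,0,0]
    - [0,0,0]
    - [0,0,0]
  claw: [1,1,1,1,1]

```text
t: 16.68
eef_pos: [478.0, -23.3, 144.9]
tcp_rot: [-3.139, -0.001, 1.681]
ft_force: [0.9, -0.7, -3.8]
opening: 0.48
grip_force: 30.0
```

Request:
arm_command:
  delta_pos:
    - [0.03,0.15,0]
    - [0.06,0.3,0]
    - [0.09,0.45,0]
    - [0.11,0.6,0]
    - [0.13,0.7,0]
  delta_rot:
    - [0,0,0]
    - [0,0,0]
    - [0,0,0]
    - [0,0,0]
    - [0,0,0]
  claw: [1,1,1,1,1]

```text
t: 17.1
eef_pos: [510.4, 152.7, 144.7]
tcp_rot: [-3.139, -0.0, 1.682]
ft_force: [0.1, -0.3, -4.8]
opening: 0.487
grip_force: 30.0
```

Run:
```python
from h import *
read_camera("side");read_camera("side");s=state();print(s["t"],s["eef_pos"],s["tcp_rot"],s["opening"],s["ft_force"])
```

```text
17.2 [510.81703521 152.97598129 144.59910458] [-3.13963982e+00 -3.18891052e-04  1.68453375e+00] 0.48319742398786714 [ 0.06479008 -0.44887839 -4.28374557]
```

Request:
arm_command:
  delta_pos:
    - [0.02,0.14,0]
    - [0.04,0.28,0]
    - [0.048,0.332,0]
    - [0.048,0.332,-0.08]
    - [0.048,0.332,-0.2]
  delta_rot:
    - [0,0,0]
    - [0,0,0]
    - [0,0,0]
    - [0,0,0]
    - [0,0,0]
  claw: [1,1,1,1,1]

```text
t: 17.62
eef_pos: [523.8, 233.4, 96.6]
tcp_rot: [3.139, -0.0, 1.682]
ft_force: [0.6, 0.0, -4.3]
opening: 0.478
grip_force: 30.0
```

Run:
```python
from h import *
import pickle
read_camera("side");read_camera("side");read_camera("side");c=calibration("wrist");im=read_camera("wrist");s=state();print(s["t"],s["eef_pos"],s["tcp_rot"],s["opening"],s["ft_force"])
pickle.dump((c,im,s),open("w7.pkl","wb"))
# core top face: bright striped region, bounded; find white mask extents in pixels
for p in [(525.6,234.7,31),]: print(proj(c,p))
o=np.array([525.6,234.7]);R=np.array([[.9939,-.1106],[.1106,.9939]])
for q in [(-16,43.9,59),(36,31.6,59),(-75,66,29),(13,-29,59),(-13,29,29)]: print(q,proj(c,(*(o+R@np.array(q[:2])),q[2])).round(1))
```

```text
17.8167 [522.81626582 232.03634031  95.8876387 ] [-3.13892621e+00  5.98643225e-04  1.68029858e+00] 0.4833199193959205 [ 0.19046159 -0.25398959 -3.76915075]
[322.83137407 250.55077912]
(-16, 43.9, 59) [290.3 179.8]
(36, 31.6, 59) [398.1 205.2]
(-75, 66, 29) [182.  130.6]
(13, -29, 59) [348.2 319.5]
(-13, 29, 29) [299.5 199.4]
```

Request:
arm_command:
  delta_pos:
    - [0,0.016,0]
    - [0,0.016,-0.06]
    - [0,0.016,-0.12]
    - [0,0.016,-0.16]
    - [0,0.016,-0.19]
  delta_rot:
    - [0,0,0]
    - [0,0,0]
    - [0,0,0]
    - [0,0,0]
    - [0,0,0]
  claw: [1,1,1,1,1]

```text
t: 18.23
eef_pos: [523.5, 236.7, 49.2]
tcp_rot: [3.141, -0.0, 1.681]
ft_force: [-0.4, 0.1, -3.7]
opening: 0.483
grip_force: 30.0
```

Request:
arm_command:
  delta_pos:
    - [0,0,-0.005]
    - [0,0,-0.01]
    - [0,0,-0.015]
    - [0,0,-0.02]
    - [0,0,-0.02]
  delta_rot:
    - [0,0,0]
    - [0,0,0]
    - [0,0,0]
    - [0,0,0]
    - [0,0,0]
  claw: [1,1,1,1,1]

```text
t: 18.65
eef_pos: [523.4, 236.8, 44.4]
tcp_rot: [3.141, -0.0, 1.681]
ft_force: [-0.2, -0.3, -4.0]
opening: 0.484
grip_force: 30.0
```

Request:
arm_command:
  delta_pos:
    - [0,0,-0.004]
    - [0,0,-0.008]
    - [0,0,-0.012]
    - [0,0,-0.016]
    - [0,0,-0.016]
  delta_rot:
    - [0,0,0]
    - [0,0,0]
    - [0,0,0]
    - [0,0,0]
    - [0,0,0]
  claw: [1,1,1,1,1]

```text
t: 19.07
eef_pos: [523.3, 236.8, 40.2]
tcp_rot: [3.141, -0.0, 1.681]
ft_force: [-0.4, 0.1, -1.9]
opening: 0.483
grip_force: 30.0
```

Request:
arm_command:
  delta_pos:
    - [0,0,-0.004]
    - [0,0,-0.006]
    - [0.003,-0.003,-0.006]
    - [0.006,-0.006,-0.006]
    - [0.006,-0.006,-0.006]
  delta_rot:
    - [0,0,0]
    - [0,0,0]
    - [0,0,0]
    - [0,0,0]
    - [0,0,0]
  claw: [1,1,1,1,1]

```text
t: 19.48
eef_pos: [524.6, 236.0, 40.2]
tcp_rot: [3.141, -0.001, 1.681]
ft_force: [-7.2, 3.5, 15.7]
opening: 0.483
grip_force: 30.0
```

Request:
arm_command:
  delta_pos:
    - [0,0,0.004]
    - [0,0,0.004]
    - [0,0,0.004]
    - [0,0,0.004]
    - [0,0,0.1]
  delta_rot:
    - [0,0,0]
    - [0,0,0]
    - [0,0,0]
    - [0,0,0]
    - [0,0,0]
  claw: [0.35,0.35,0.35,0.35,0.35]

```text
t: 19.9
eef_pos: [523.1, 234.6, 60.5]
tcp_rot: [-3.136, 0.001, 1.681]
ft_force: [0.4, 1.2, 0.2]
opening: 0.644
grip_force: 0.0
```

Request:
arm_command:
  delta_pos:
    - [0,0,0.14]
    - [0,0,0.3]
    - [-0.02,-0.1,0.4]
    - [-0.06,-0.24,0.4]
    - [-0.1,-0.38,0.4]
  delta_rot:
    - [0,0,0]
    - [0,0,0]
    - [0,0,-0.07]
    - [0,0,-0.14]
    - [0,0,-0.21]
  claw: [0.35,0.35,0.35,0.35,0.35]

```text
t: 20.32
eef_pos: [499.9, 139.7, 165.0]
tcp_rot: [3.138, -0.001, 1.347]
ft_force: [0.6, -0.9, -0.2]
opening: 0.647
grip_force: 0.0
```

Run:
```python
from h import *
import pickle
read_camera("side");c=calibration("wrist");im=read_camera("wrist");s=state();print(s["t"],s["eef_pos"],s["tcp_rot"],s["opening"],s["joints"].round(2))
pickle.dump((c,im),open("w8.pkl","wb"))
```

```text
20.4167 [498.54237467 137.00709446 164.00724404] [-3.14137842e+00  6.53800468e-04  1.34387624e+00] 0.6473526740867167 [ 0.14  0.4   1.88 -0.    0.86  0.37]
```

Request:
arm_command:
  delta_pos:
    - [-0.02,-0.1,0]
    - [-0.04,-0.2,0]
    - [-0.06,-0.3,0]
    - [-0.08,-0.4,0]
    - [-0.1,-0.5,0]
  delta_rot:
    - [0,0,-0.075]
    - [0,0,-0.15]
    - [0,0,-0.225]
    - [0,0,-0.3]
    - [0,0,-0.376]
  claw: [0.35,0.35,0.4,0.4,0.4]

```text
t: 20.83
eef_pos: [474.6, 14.4, 163.5]
tcp_rot: [3.142, -0.0, 0.756]
ft_force: [1.5, -0.1, -0.7]
opening: 0.602
grip_force: 0.0
```

Request:
arm_command:
  delta_pos:
    - [-0.02,-0.1,0]
    - [-0.04,-0.2,0]
    - [-0.06,-0.3,0]
    - [-0.08,-0.4,0]
    - [-0.105,-0.454,0]
  delta_rot:
    - [0,0,-0.075]
    - [0,0,-0.15]
    - [0,0,-0.225]
    - [0,0,-0.3]
    - [0,0,-0.376]
  claw: [0.5,0.5,0.5,0.5,0.5]

```text
t: 21.25
eef_pos: [448.8, -100.2, 163.5]
tcp_rot: [3.141, -0.0, 0.164]
ft_force: [0.4, 0.2, -0.2]
opening: 0.5
grip_force: 0.0
```

Run:
```python
from h import *
import pickle
read_camera("side");read_camera("side");c=calibration("wrist");im=read_camera("wrist");s=state();print(s["t"],s["eef_pos"],s["tcp_rot"],s["opening"],s["joints"].round(2))
pickle.dump((c,im),open("w9.pkl","wb"))
# wedge mask near prediction
pp=[proj(c,p).round(0).tolist() for p in((447,-101,30),(538,-97,30),(430,-104,30))];print(pp)
a=im.astype(int);m=((a[:,:,0]>150)&(a[:,:,0]-a[:,:,2]>50)&(a[:,:,1]>110)).astype(np.uint8)*255
m[300:]=0
n,l,st,ce=cv2.connectedComponentsWithStats(m)
for k in range(1,n):
    if st[k,4]>300: 
        cs=cv2.findContours((l==k).astype(np.uint8),0,1)[0][0];q=cv2.approxPolyDP(cs,2.5,True)[:,0];print(st[k],q.tolist(),[plane(c,p,30)[:2].round(1).tolist() for p in q] if len(q)<9 else "")
```

```text
21.4 [448.55040988 -98.72201636 163.51638247] [-3.14153379e+00  1.02338586e-04  1.70260558e-01] 0.5013111004646634 [-0.36  0.33  2.01 -0.    0.8   1.04]
[[317.0, 228.0], [333.0, 98.0], [317.0, 251.0]]
[    0     0   267   282 41810] [[0, 0], [0, 273], [55, 281], [72, 257], [83, 231], [111, 202], [119, 204], [126, 201], [129, 206], [140, 209], [141, 216], [151, 223], [156, 223], [163, 214], [182, 216], [198, 212], [204, 218], [201, 221], [196, 218], [196, 223], [239, 223], [265, 9], [218, 0]] 
[ 302   96   31  153 2513] [[332, 96], [329, 97], [302, 203], [304, 248], [308, 243], [306, 232], [309, 222], [319, 220], [327, 224], [324, 228], [328, 227], [325, 233], [328, 242], [325, 245], [331, 218]]
```

Run:
```python
from h import *
import pickle
c,im=pickle.load(open("w9.pkl","rb"))
for p in [(332.5,96),(331.5,218),(330.5,240),(302,203),(303.5,240),(304,248),(329,97)]: print(p,plane(c,p,30)[:2].round(1))
a=im.astype(int)
for y in range(100,260,12): 
    r=a[y,280:350];print(y,"".join("#" if (v[0]-v[2]>45 and v[1]>85 and v[0]<256 and v[0]-v[1]<75) else "." for v in r))
```

```text
(332.5, 96) [538.9 -96.2]
(331.5, 218) [ 456.3 -110.1]
(330.5, 240) [ 440.  -112.2]
(302, 203) [463.7 -87.4]
(303.5, 240) [436.7 -92.8]
(304, 248) [430.8 -94.1]
(329, 97) [537.9 -94. ]
100 ................................................######................
112 .............................................#########................
124 ..........................................###########.................
136 .......................................##############.................
148 ....................................#################.................
160 .................................#####################................
172 ..............................#######################.................
184 ...........................#########################..................
196 ........................############################..................
208 ......................##############################..................
220 ......................##############################..................
232 ......................#############################...................
244 ......................#############################......##..##.......
256 .....................................................########.####.###
```

Request:
arm_command:
  delta_pos:
    - [-0.006,-0.007,-0.12]
    - [-0.006,-0.007,-0.26]
    - [-0.006,-0.007,-0.4]
    - [-0.006,-0.007,-0.5]
    - [-0.006,-0.007,-0.55]
  delta_rot:
    - [0,0,-0.006]
    - [0,0,-0.006]
    - [0,0,-0.006]
    - [0,0,-0.006]
    - [0,0,-0.006]
  claw: [0.5,0.5,0.5,0.5,0.5]

```text
t: 21.82
eef_pos: [446.4, -98.5, 23.3]
tcp_rot: [-3.14, 0.003, 0.165]
ft_force: [0.1, -0.0, -0.5]
opening: 0.503
grip_force: 0.0
```

Request:
arm_command:
  delta_pos:
    - [0,0,-0.05]
    - [0,0,-0.084]
    - [0,0,-0.084]
    - [0,0,-0.084]
    - [0,0,-0.084]
  delta_rot:
    - [0,0,0]
    - [0,0,0]
    - [0,0,0]
    - [0,0,0]
    - [0,0,0]
  claw: [0.5,0.5,0.5,1,1]

```text
t: 22.23
eef_pos: [447.4, -99.8, 5.7]
tcp_rot: [3.141, -0.001, 0.162]
ft_force: [-1.2, 0.7, -0.2]
opening: 0.411
grip_force: 0.0
```

Request:
arm_command:
  delta_pos:
    - [0,0,0]
    - [0,0,0]
    - [0,0,0]
    - [0,0,0]
    - [0,0,0]
  delta_rot:
    - [0,0,0]
    - [0,0,0]
    - [0,0,0]
    - [0,0,0]
    - [0,0,0]
  claw: [1,1,1,1,1]

```text
t: 22.65
eef_pos: [447.3, -100.1, 5.7]
tcp_rot: [3.141, -0.001, 0.16]
ft_force: [0.4, 1.9, 7.5]
opening: 0.229
grip_force: 30.0
```

Run:
```python
from h import *
read_camera("side");s=state();print(s["t"],s["eef_pos"],s["tcp_rot"],s["opening"],s["ft_force"],s["grip_force"])
```

```text
22.7 [ 447.24856146 -100.07409689    5.69829142] [ 3.14101933e+00 -9.13505122e-04  1.60348503e-01] 0.2297780773903327 [-0.07791662  1.65764298  7.12713882] 29.989888072013855
```

Request:
arm_command:
  delta_pos:
    - [0,0,0.06]
    - [0,0,0.2]
    - [0,0,0.34]
    - [0,0,0.48]
    - [0,0.04,0.58]
  delta_rot:
    - [0,0,0]
    - [0,0,0]
    - [0,0,0]
    - [0,0,0]
    - [0,0,0]
  claw: [1,1,1,1,1]

```text
t: 23.12
eef_pos: [447.4, -90.8, 153.0]
tcp_rot: [3.14, -0.002, 0.159]
ft_force: [0.7, -0.3, -0.5]
opening: 0.226
grip_force: 30.0
```

Request:
arm_command:
  delta_pos:
    - [-0.02,0.14,0]
    - [-0.03,0.29,0]
    - [-0.05,0.44,0]
    - [-0.06,0.59,0]
    - [-0.08,0.74,0]
  delta_rot:
    - [0,0,0]
    - [0,0,0]
    - [0,0,0]
    - [0,0,-0.02]
    - [0,0,-0.031]
  claw: [1,1,1,1,1]

```text
t: 23.53
eef_pos: [426.6, 96.6, 150.5]
tcp_rot: [3.141, -0.001, 0.11]
ft_force: [0.6, 0.6, 0.3]
opening: 0.23
grip_force: 30.0
```

Request:
arm_command:
  delta_pos:
    - [-0.02,0.15,0]
    - [-0.03,0.3,0]
    - [-0.05,0.45,0]
    - [-0.07,0.6,0]
    - [-0.078,0.7,0]
  delta_rot:
    - [0,0,0]
    - [0,0,0]
    - [0,0,0]
    - [0,0,0]
    - [0,0,0]
  claw: [1,1,1,1,1]

```text
t: 23.95
eef_pos: [406.5, 272.7, 150.4]
tcp_rot: [-3.141, -0.0, 0.113]
ft_force: [0.9, -0.5, -0.8]
opening: 0.232
grip_force: 30.0
```

Run:
```python
from h import *
import pickle
for i in range(3): read_camera("side")
c=calibration("wrist");im=read_camera("wrist");s=state();print(s["t"],s["eef_pos"],s["tcp_rot"],s["opening"],s["ft_force"])
pickle.dump((c,im),open("w10.pkl","wb"));cv2.imwrite("pics/w10.png",im[:,:,::-1])
# transformer core top: bright striped; search around predicted
o=np.array([525.6,234.7]);R=np.array([[.9939,-.1106],[.1106,.9939]])
for q in [(-13,-27,79),(13,-27,79),(13,31,79),(-13,31,79)]: print(q,proj(c,(*(o+R@np.array(q[:2])),q[2])).round(1))
```

```text
24.15 [407.0203602  270.17245312 150.04097749] [3.14124378e+00 4.32234840e-04 1.13317176e-01] 0.23297583997035262 [0.53639736 0.39189143 0.15564981]
(-13, -27, 79) [461.9  68.4]
(13, -27, 79) [466.7  13.8]
(13, 31, 79) [352.6  13.3]
(-13, 31, 79) [351.3  68. ]
```

View pics/w10.png

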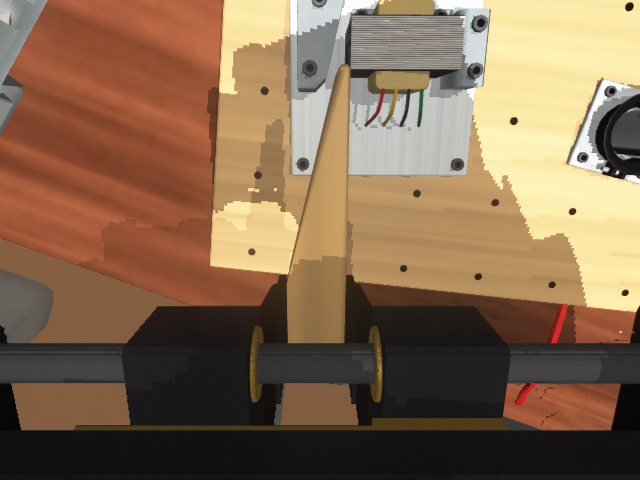

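The transformer sits flat in the clamp with its core edges at columns 350 and 464, where predicted. The held wedge is parallel to it, with its straight face on the core side and tip at (346,66).

Request:
arm_command:
  delta_pos:
    - [-0.016,-0.003,-0.05]
    - [-0.016,-0.003,-0.16]
    - [-0.016,-0.003,-0.28]
    - [-0.016,-0.003,-0.38]
    - [-0.016,-0.003,-0.44]
  delta_rot:
    - [0,0,0]
    - [0,0,0]
    - [0,0,0]
    - [0,0,0]
    - [0,0,0]
  claw: [1,1,1,1,1]

```text
t: 24.57
eef_pos: [403.0, 267.5, 38.2]
tcp_rot: [3.141, 0.002, 0.11]
ft_force: [-0.2, -0.5, -0.6]
opening: 0.23
grip_force: 30.0
```

Run:
```python
from h import *
import pickle
c,im=pickle.load(open("w10.pkl","rb"))
t=np.array([407.02,270.17]);a=.1133;R=np.array([[np.cos(a),-np.sin(a)],[np.sin(a),np.cos(a)]])
for q in[(93,-11),(93,-7),(17,11),(17,-11)]:print(q,proj(c,(*(t+R@np.array(q)),174)).round(1))
for p in[(350,66),(343,66),(288,270),(344,300)]:print(p,(R.T@(plane(c,p,174)[:2]-t)).round(1))
for i in range(3): read_camera("side")
s=state();print(s["t"],s["eef_pos"],s["tcp_rot"],s["opening"],s["ft_force"])
```

```text
(93, -11) [353.9  59.7]
(93, -7) [341.3  59.7]
(17, 11) [288.1 284.3]
(17, -11) [348.7 284.4]
(350, 66) [91.1 -9.8]
(343, 66) [91.1 -7.6]
(288, 270) [22.5 11. ]
(344, 300) [10.9 -9.4]
24.7167 [403.42462949 268.02070084  39.75380821] [3.14072767e+00 2.06455140e-03 1.10066463e-01] 0.22491751263648993 [ 0.46263699 -0.41624738 -0.23793   ]
```

Request:
arm_command:
  delta_pos:
    - [0.02,0.001,-0.01]
    - [0.04,0.002,-0.014]
    - [0.06,0.003,-0.014]
    - [0.075,0.003,-0.014]
    - [0.087,0.003,-0.014]
  delta_rot:
    - [0,0,0]
    - [0,0,0]
    - [0,0,0]
    - [0,0,0]
    - [0,0,0]
  claw: [1,1,1,1,1]

```text
t: 25.13
eef_pos: [426.1, 270.1, 37.2]
tcp_rot: [-3.141, -0.001, 0.111]
ft_force: [-0.4, -0.1, -0.4]
opening: 0.231
grip_force: 30.0
```

Request:
arm_command:
  delta_pos:
    - [0,0,-0.002]
    - [0,0,-0.004]
    - [0,0,-0.006]
    - [0,0,-0.008]
    - [0,0,-0.008]
  delta_rot:
    - [0,0,0]
    - [0,0,0]
    - [0,0,0]
    - [0,0,0]
    - [0,0,0]
  claw: [1,1,1,1,1]

```text
t: 25.55
eef_pos: [425.6, 270.1, 35.4]
tcp_rot: [-3.141, -0.002, 0.112]
ft_force: [-0.1, -2.3, 10.6]
opening: 0.226
grip_force: 30.0
```

Request:
arm_command:
  delta_pos:
    - [0,0,0.005]
    - [0.01,-0.002,0.005]
    - [0.025,-0.004,0.005]
    - [0.042,-0.005,0.005]
    - [0.042,-0.005,0.001]
  delta_rot:
    - [0,0,0]
    - [0,0,0]
    - [0,0,0]
    - [0,0,0]
    - [0,0,0]
  claw: [1,1,1,1,1]

```text
t: 25.97
eef_pos: [436.6, 268.8, 35.5]
tcp_rot: [-3.141, -0.001, 0.111]
ft_force: [-3.2, -3.1, 22.1]
opening: 0.23
grip_force: 30.0
```

Run:
```python
from h import *
read_camera("side");s=state();print(s["t"],s["eef_pos"],s["tcp_rot"],s["opening"],s["ft_force"])
d=s["eef_pos"][:2]-[525.6,234.7];print(np.array([[.9939,.1106],[-.1106,.9939]])@d)
```

```text
26.0167 [436.6491987  268.79125471  35.55207637] [-3.14139171e+00 -1.29735492e-03  1.11427874e-01] 0.22971939963962873 [-1.18375788 -2.14762349 12.51549525]
[-84.63770864  43.72125668]
```

Request:
arm_command:
  delta_pos:
    - [0,0,0.004]
    - [0,0,0.004]
    - [0,0,0.004]
    - [0,0,0.08]
    - [0,0,0.2]
  delta_rot:
    - [0,0,0]
    - [0,0,0]
    - [0,0,0]
    - [0,0,0]
    - [0,0,0]
  claw: [0.55,0.55,0.55,0.55,0.55]

```text
t: 26.43
eef_pos: [434.6, 268.2, 83.2]
tcp_rot: [3.14, 0.005, 0.112]
ft_force: [0.9, 0.0, 0.0]
opening: 0.446
grip_force: 0.0
```

Request:
arm_command:
  delta_pos:
    - [0,0,0]
    - [-0.06,-0.007,0]
    - [-0.145,-0.016,0]
    - [-0.145,-0.016,0]
    - [-0.145,-0.016,0]
  delta_rot:
    - [0,0,0]
    - [0,0,0]
    - [0,0,0]
    - [0,0,0]
    - [0,0,0]
  claw: [1,1,1,1,1]

```text
t: 26.85
eef_pos: [399.1, 264.8, 84.7]
tcp_rot: [3.141, 0.0, 0.112]
ft_force: [0.5, 0.5, -0.2]
opening: 0.154
grip_force: 0.0
```

Run:
```python
from h import *
import pickle
for i in range(4): read_camera("side")
c=calibration("wrist");im=read_camera("wrist");s=state();print(s["t"],s["eef_pos"],s["tcp_rot"],s["opening"],s["ft_force"])
R=np.array([[.9939,-.1106],[.1106,.9939]]);o=np.array([525.6,234.7]);print(R.T@(s["eef_pos"][:2]-o))
pickle.dump((c,im),open("w11.pkl","wb"))
a=im.astype(int)
# wedge outline rows on top plane z=59 (57+2 bias): print wedge-colour spans vs board
for q in[(93,-9),(17,11),(17,-11),(-17,11),(-17,-11)]:print(q,proj(c,(*(o+R@(np.array([-84.6,43.7])+q)),59)).round(0))
```

```text
27.1 [400.10954532 264.85225004  84.69828155] [ 3.14157368e+00 -2.14814843e-04  1.11390832e-01] 0.0055114834156677305 [0.30355806 0.02725485 0.07150461]
[-121.39012405   43.8475656 ]
(93, -9) [338. -21.]
(17, 11) [291. 168.]
(17, -11) [340. 168.]
(-17, 11) [293. 240.]
(-17, -11) [339. 240.]
```

Request:
arm_command:
  delta_pos:
    - [0,0,-0.1]
    - [0,0,-0.193]
    - [0.008,0.001,-0.193]
    - [0.016,0.002,-0.193]
    - [0.024,0.003,-0.193]
  delta_rot:
    - [0,0,0]
    - [0,0,0]
    - [0,0,0]
    - [0,0,0]
    - [0,0,0]
  claw: [1,1,1,1,1]

```text
t: 27.52
eef_pos: [406.2, 265.7, 37.3]
tcp_rot: [-3.142, -0.0, 0.112]
ft_force: [0.6, -0.7, -0.8]
opening: 0.006
grip_force: 0.0
```

Request:
arm_command:
  delta_pos:
    - [0.008,0.001,0]
    - [0.016,0.002,0]
    - [0.024,0.003,0]
    - [0.032,0.004,0]
    - [0.04,0.005,0]
  delta_rot:
    - [0,0,0]
    - [0,0,0]
    - [0,0,0]
    - [0,0,0]
    - [0,0,0]
  claw: [1,1,1,1,1]

```text
t: 27.93
eef_pos: [415.8, 266.8, 37.0]
tcp_rot: [-3.141, -0.001, 0.112]
ft_force: [-0.5, -0.2, -0.1]
opening: 0.006
grip_force: 0.1
```

Request:
arm_command:
  delta_pos:
    - [0.006,0.001,0]
    - [0.012,0.001,0]
    - [0.018,0.002,0]
    - [0.024,0.003,0]
    - [0.028,0.003,0]
  delta_rot:
    - [0,0,0]
    - [0,0,0]
    - [0,0,0]
    - [0,0,0]
    - [0,0,0]
  claw: [1,1,1,1,1]

```text
t: 28.35
eef_pos: [421.9, 267.3, 36.5]
tcp_rot: [3.141, 0.002, 0.112]
ft_force: [-5.2, -2.2, 2.7]
opening: 0.002
grip_force: 2.4
```

Request:
arm_command:
  delta_pos:
    - [0.004,0.0005,0]
    - [0.008,0.001,0]
    - [0.012,0.0015,0]
    - [0.016,0.002,0]
    - [0.016,0.002,0]
  delta_rot:
    - [0,0,0]
    - [0,0,0]
    - [0,0,0]
    - [0,0,0]
    - [0,0,0]
  claw: [1,1,1,1,1]

```text
t: 28.77
eef_pos: [426.3, 267.9, 36.5]
tcp_rot: [3.141, 0.001, 0.112]
ft_force: [-5.3, -2.0, 0.3]
opening: 0.002
grip_force: 2.4
```

Request:
arm_command:
  delta_pos:
    - [0.004,0.0005,0]
    - [0.008,0.001,0]
    - [0.01,0.001,0]
    - [0.01,0.001,0]
    - [0.01,0.001,0]
  delta_rot:
    - [0,0,0]
    - [0,0,0]
    - [0,0,0]
    - [0,0,0]
    - [0,0,0]
  claw: [1,1,1,1,1]

```text
t: 29.18
eef_pos: [427.1, 267.5, 36.4]
tcp_rot: [3.14, 0.004, 0.112]
ft_force: [-11.8, -4.5, 5.7]
opening: 0.005
grip_force: 6.0
```

Request:
arm_command:
  delta_pos:
    - [0.004,0.0005,0]
    - [0.008,0.001,0]
    - [0.01,0.001,0]
    - [0.01,0.001,0]
    - [0.01,0.001,0]
  delta_rot:
    - [0,0,0]
    - [0,0,0]
    - [0,0,0]
    - [0,0,0]
    - [0,0,0]
  claw: [1,1,1,1,1]

```text
t: 29.6
eef_pos: [427.8, 267.3, 36.2]
tcp_rot: [3.139, 0.008, 0.112]
ft_force: [-19.1, -3.3, 10.1]
opening: 0.005
grip_force: 9.8
```

Request:
arm_command:
  delta_pos:
    - [0.004,0.0005,0]
    - [0.008,0.001,0]
    - [0.008,0.001,0]
    - [0.008,0.001,0]
    - [0.008,0.001,0]
  delta_rot:
    - [0,0,0]
    - [0,0,0]
    - [0,0,0]
    - [0,0,0]
    - [0,0,0]
  claw: [1,1,1,1,1]

```text
t: 30.02
eef_pos: [428.2, 267.1, 36.0]
tcp_rot: [3.138, 0.012, 0.112]
ft_force: [-25.4, -3.7, 12.1]
opening: 0.005
grip_force: 13.0
```

Request:
arm_command:
  delta_pos:
    - [-0.02,-0.002,0]
    - [-0.08,-0.009,0]
    - [-0.12,-0.013,0]
    - [-0.12,-0.013,0.12]
    - [-0.12,-0.013,0.26]
  delta_rot:
    - [0,0,0]
    - [0,0,0]
    - [0,0,0]
    - [0,0,0]
    - [0,0,0]
  claw: [1,1,1,1,1]

```text
t: 30.43
eef_pos: [402.7, 265.3, 101.0]
tcp_rot: [3.14, 0.003, 0.112]
ft_force: [1.3, 0.3, 0.4]
opening: 0.01
grip_force: 0.0
```

Request:
arm_command:
  delta_pos:
    - [0,-0.05,0.1]
    - [0,-0.12,0.22]
    - [0,-0.2,0.22]
    - [0,-0.2,0.22]
    - [0,-0.2,0.22]
  delta_rot:
    - [0,0,0]
    - [0,0,0]
    - [0,0,0]
    - [0,0,0]
    - [0,0,0]
  claw: [1,1,1,1,1]

```text
t: 30.85
eef_pos: [404.1, 215.3, 157.2]
tcp_rot: [-3.141, -0.002, 0.11]
ft_force: [0.6, 0.3, 0.1]
opening: 0.007
grip_force: 0.0
```

```bash
cat > chk.py <<'E'
from h import *
import pickle,sys
for i in range(3): read_camera("side")
c=calibration("wrist");im=read_camera("wrist");s=state();print(s["t"],s["eef_pos"],s["tcp_rot"])
pickle.dump((c,im),open(sys.argv[1],"wb"))
R=np.array([[.9939,-.1106],[.1106,.9939]]);o=np.array([525.6,234.7])
P=lambda x,y,z:proj(c,(*(o+R@np.array([x,y])),z))
# rectified top-down patches in clamp axes at a plane z: rows +x up, cols +y left, 0.5 mm/px
def rect(z,x0,x1,y0,y1,k=2):
    H=cv2.getPerspectiveTransform(np.float32([[0,0],[(y1-y0)*k,0],[0,(x1-x0)*k],[(y1-y0)*k,(x1-x0)*k]]),np.float32([P(x1,y1,z),P(x1,y0,z),P(x0,y1,z),P(x0,y0,z)]))
    return cv2.warpPerspective(im,H,((y1-y0)*k,(x1-x0)*k),flags=cv2.INTER_LINEAR|cv2.WARP_INVERSE_MAP)
def edges(line,v0,step,n=6):
    g=np.abs(np.gradient(cv2.GaussianBlur(line.reshape(1,-1).astype(np.float32),(0,0),1.2)[0]));pk=[i for i in range(1,len(g)-1) if g[i]>=g[i-1] and g[i]>g[i+1] and g[i]>4]
    return [(round(v0+step*i,1),round(float(g[i]),0)) for i in sorted(sorted(pk,key=lambda i:-g[i])[:n])]
t=rect(79,-20,20,-45,60);gray=cv2.cvtColor(t,cv2.COLOR_RGB2GRAY)
for x in(-8,0,8): print("core z79 x",x,"y-edges",edges(gray[int((20-x)*2)-4:int((20-x)*2)+4].mean(0),60,-.5))
for y in(-20,20): print("core y",y,"x-edges",edges(gray[:,int((60-y)*2)-6:int((60-y)*2)+6].mean(1),20,-.5))
t=rect(59,-95,30,10,70);gray=cv2.cvtColor(t,cv2.COLOR_RGB2GRAY)
for x in(-70,-60,-50,-40,-30): print("wedge z59 x",x,edges(gray[int((30-x)*2)-3:int((30-x)*2)+3].mean(0),70,-.5))
for y in(35,40,45): print("wedge y",y,"x-edges",edges(gray[:,int((70-y)*2)-3:int((70-y)*2)+3].mean(1),30,-.5))
E
python3 chk.py w12.pkl
```

```text
31.05 [403.51606292 216.03090983 156.10321389] [3.14138799e+00 6.31841470e-04 1.12159548e-01]
core z79 x -8 y-edges [(39.0, 15.0), (37.0, 18.0), (32.5, 10.0), (29.5, 23.0), (20.0, 11.0), (-43.0, 14.0)]
core z79 x 0 y-edges [(36.5, 23.0), (35.0, 28.0), (-8.5, 11.0), (-14.5, 11.0), (-28.5, 10.0), (-43.0, 15.0)]
core z79 x 8 y-edges [(35.0, 27.0), (32.5, 30.0), (-33.5, 23.0), (-36.0, 18.0), (-39.5, 17.0), (-41.0, 19.0)]
core y -20 x-edges [(11.0, 60.0), (2.0, 15.0), (-14.5, 27.0)]
core y 20 x-edges [(11.0, 65.0), (8.0, 5.0), (5.0, 5.0), (-7.0, 16.0), (-13.5, 23.0), (-19.0, 13.0)]
wedge z59 x -70 [(64.5, 19.0), (58.5, 13.0), (54.5, 14.0), (52.5, 12.0), (31.0, 13.0), (27.5, 25.0)]
wedge z59 x -60 [(63.5, 14.0), (58.5, 11.0), (53.0, 8.0), (31.0, 14.0), (27.5, 23.0)]
wedge z59 x -50 [(63.5, 17.0), (58.5, 11.0), (53.5, 11.0), (51.5, 4.0), (30.5, 14.0), (27.0, 25.0)]
wedge z59 x -40 [(64.5, 17.0), (46.5, 17.0), (30.5, 15.0), (27.0, 27.0), (16.0, 30.0), (14.0, 21.0)]
wedge z59 x -30 [(58.5, 7.0), (47.5, 20.0), (30.5, 15.0), (26.5, 25.0), (14.0, 19.0), (12.0, 19.0)]
wedge y 35 x-edges [(16.0, 44.0), (-2.0, 21.0), (-80.5, 9.0), (-82.0, 7.0), (-87.5, 10.0), (-89.5, 9.0)]
wedge y 40 x-edges [(16.0, 59.0), (5.5, 5.0), (-3.5, 11.0), (-80.5, 11.0), (-82.0, 10.0)]
wedge y 45 x-edges [(16.0, 59.0), (-5.0, 21.0), (-24.0, 11.0), (-41.0, 12.0), (-43.0, 10.0), (-80.0, 10.0)]
```

The wedge's blunt end is at clamp x ≈ -81 mm (seat -80) and its straight face lies along the core. The core is home against the jaw and about 1.5 mm from the stop, and the wedge took 25 N without moving further. Handing in.

```bash
python3 -c "
from cell import *
print(job_done())"
```

```text
the job is handed in; nothing more can be done
None
```

The job is handed in: both capacitors are seated in their clips, and the transformer is locked in the clamp by the wedge with its core home against the jaw and about 1.5 mm from the end stop. I did not test the lock beyond the 25 N push, and I never went near the heatsink or block battery.

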